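# Set up the laser-guided banding wheel for the next pots

### The arm

A 6-joint arm with a two-finger parallel gripper is mounted at the origin on the work surface. World frame = base frame: x ahead of the robot, y to its left, z up, the work surface at z = 0. Lengths are in mm, angles in rad, forces in N, time in s.
With the tool pointing down it reaches from about 425 to 925 mm from the base axis. Payload 12.5 kg.
Tool frame: the origin (TCP) lies on the centre line of the jaws, within the pads' length; the fingertips stand 11 mm ahead of it and the grasp point (between the pads) lies 8 mm behind it (env.tips_ahead is the distance from the TCP to the fingertips, in mm); z points along the fingers, y is the line along which they close (so a half turn about z gives the same grasp; the last joint's range is limited). The gripper opens to 85 mm and grips with 20 to 120 N. Pads are 22 mm wide; open, the fingers measure 114 mm over their backs; the gripper's body (76 mm by 85 mm) begins 54 mm behind the grasp point. The pads swing forward as they close: fully open they stand 13 mm farther back than shut.
Start: joints at [-1.345, 0.491, 1.559, -0, 1.092, -0.106], TCP at [203.614, -590.919, 242.327] pointing down, gripper open.
Joint ranges: [-3.1, 3.1], [-0.84, 2.19], [0.05, 2.79], [-1.13, 4.28], [0.06, 2.93], [-2.69, 2.69]. Speed limits (rad/s): [2.22, 2.22, 2.79, 3.14, 3.14, 3.14].

### API

Orientations are given as a 3x3 rotation matrix whose columns are the frame's x, y, z axes.
In Python, from rig import env, vision, hand_in gives the robot as it stands.
- The arm moves only by the tool apply_moves, never from a script. Its argument "moves" is a list of rows, each a list of 7 numbers: the shift along the tool's x, y, z in cm, then the turn, a rotation vector about the tool's x, y, z in degrees, then the opening, from 0 (shut) to 1 (fully open). A call has 1 to 10 rows; each row is the pose to reach, as a shift and turn from the pose commanded when the call began, along the tool's axes at that moment; what a row does not reach only later rows make up. A row lasts 1/10 s, in which the tool goes at most 50 mm and 8.59 degrees, less where a joint would pass 70% of its speed; a pose out of reach is approached as far as the arm can. A call with a gripper value outside its range is refused whole. The fingers move at their own pace and stop on an object; "newtons" is the grip in N (left out, the last holds). Time passes only in rows, so rows that repeat a pose let the fingers close. It gives the time, the measured TCP pose, the force, the opening and the grip force at its end, in the units of the state.
- env.get_obs(): the state, without advancing time (a new reading comes with each control period).
- vision.camera(name): name is "side" or "top"; returns (picture, depth): 420x560x3 uint8, red, green, blue; 420x560 float32, mm along the optical axis (not along the pixel's ray), 0 where there is no reading.
- vision.camera_model(name): a dict with "fx", "fy", "cx", "cy" (pixels), "k1" (the pictures are not rectified: a ray, as slopes to the right and down, at radius r is drawn at 1 + k1 r^2 times it, then the intrinsics apply), "xyz" and "orientation" of the camera in the world. Camera axes: x right, y down, z forward; pixel columns grow to the right and rows downward; lengths in mm; the calibration is good to about 2 mm. A picture is of the moment at which its call begins. camera_model takes no time and is no camera call.
- hand_in(): hands the job in; it is judged then, once.
The state is a dict: "time_s": time; "joint_pos": joint angles; "joint_velocities": joint speeds; "joint_efforts": joint torques, N m; "tool_pos": TCP position; "eef_rot": TCP orientation; "ft_force": force on the tool from outside, world axes, zero at the start; "wrist_torque": the same for the moment, N m; "grip_width": opening from 0.0 (shut) to 1.0 (fully open); "grip_force": force on a finger pad.
Only numpy, scipy, OpenCV 4.12 (cv2) and the standard library are available. Lean on these libraries where they do the work, as an engineer would, in place of code of your own. Each camera call takes 0.05 s, during which the arm holds its last target. There are 200 camera calls.

### The job

Get the banding station ready for the next pots: push each glaze jar on the bench into a bay of its own in the dock until it clicks fully home past the sprung ball, slide each scraper blade first all the way into a slot of its own in the rack, and turn the two mirror screws until the red laser spot sits inside the small circle at the centre of the wheel. Three or four jars and two or three scrapers are out; leave the ware, bottles, brush and cup where they are.

Things in the scene. Friction and masses are not known exactly. Their poses are not given: they have to be found in the camera images.
- dock: wooden comb fixed to the bench: four bays side by side along y, mouths facing -x. Bays 61 mm wide, 81 mm pitch; walls 28 mm high, 20 mm thick, with round ends 55 mm before (-x) the home centre; a 28 mm high bar closes the back. Jars slide on the bench itself. Origin: on the bench; the centres of fully home jars are at x 0, y -121.5, -40.5, +40.5 and +121.5 mm
- ball_mid (a point): sprung steel ball of the bay at y -40.5 mm, at rest; the other bays have the same. It sits in the bay's -y wall 16 mm before (-x) the home centre, 17 mm up, and sticks 6 mm into the bay. Pushing a jar past it takes about 4 to 10 N along the dock's +x; it then snaps out behind the jar and keeps it against the back bar
- rack: plywood rack fixed to the bench, 95 mm deep (x), 246 wide (y), 64 high. Three flat slots side by side at y -76, 0, +76 mm, open only at its -x face (x -47.5), 58 mm wide, 75 mm deep, from 40 to 52 mm above the bench; a green line on the roof over each. A fully home scraper has its grip point at x -97.5 mm. Origin: on the bench under its centre
- mount: laser stand, fixed: base 200 x 120 mm, one pillar, an upright laser and over it a pan-and-tilt mirror under a dark plate 186 x 84 mm whose top is 218 mm above the bench; on top two upright screw knobs. Base and plate reach from 140 mm behind (-x) to 60 mm ahead of the origin. +x points to the wheel. Origin: on the bench under the mirror, on its vertical pan axis
- screw_a (a joint): angle of mirror screw A (pan) in rad, positive anticlockwise seen from above, range -6 to 6, stays where left. One radian anticlockwise swings the red spot 0.043 rad anticlockwise about the stand's origin, about 8 mm to the stand's +y
- screw_b (a joint): angle of mirror screw B (tilt) in rad, positive anticlockwise seen from above, range -6 to 6, stays where left. One radian anticlockwise moves the red spot 8 mm straight away from the stand's origin, roughly the stand's +x
- screw_a_grip (a point): middle of the brass knob of screw A: upright round knob 36 mm in diameter, 26 mm high, from 241 to 267 mm above the bench, with a white index line; at x -100, y 0 mm in the stand's frame; light to turn (0.04 N m)
- screw_b_grip (a point): middle of the blue knob of screw B, same size and height, at the stand's x 0, y 0, over the mirror
- spot (a point): centre of the red laser spot, 5 mm wide, on the wheel's top face
- cross (a point): centre of the banding wheel's head (grey disc 200 mm across, top 77 mm above the bench, beyond the stand): a black cross in a small white circle 12 mm across with a black rim
- jar0_c (a point): centre of the round glaze jar with blue lid and band, 58 mm in diameter and 64 mm high, standing upright, about 0.3 kg; in the dock only 23 mm stay free between neighbours, so hold it front and back; may be absent
- jar1_c (a point): centre of the round glaze jar with red lid and band, 58 mm in diameter and 64 mm high, standing upright, about 0.3 kg; in the dock only 23 mm stay free between neighbours, so hold it front and back; may be absent
- jar2_c (a point): centre of the round glaze jar with green lid and band, 58 mm in diameter and 64 mm high, standing upright, about 0.3 kg; in the dock only 23 mm stay free between neighbours, so hold it front and back; may be absent
- jar3_c (a point): centre of the round glaze jar with yellow lid and band, 58 mm in diameter and 64 mm high, standing upright, about 0.3 kg; in the dock only 23 mm stay free between neighbours, so hold it front and back; may be absent
- scraper0_c (a point): grip point of the flat scraper with dark brown handle, 9 mm above its underside; +x points to the blade. Handle 24 mm wide, 18 mm high, from 55 mm behind to 45 mm ahead of this point; steel blade 50 mm wide, 4 mm thick, flush underneath, front edge 125 mm ahead. Starts lying flat; 0.15 kg, balances about 60 mm ahead; may be absent
- scraper1_c (a point): grip point of the flat scraper with mid-brown handle, 9 mm above its underside; +x points to the blade. Handle 24 mm wide, 18 mm high, from 55 mm behind to 45 mm ahead of this point; steel blade 50 mm wide, 4 mm thick, flush underneath, front edge 125 mm ahead. Starts lying flat; 0.15 kg, balances about 60 mm ahead; may be absent
- scraper2_c (a point): grip point of the flat scraper with red handle, 9 mm above its underside; +x points to the blade. Handle 24 mm wide, 18 mm high, from 55 mm behind to 45 mm ahead of this point; steel blade 50 mm wide, 4 mm thick, flush underneath, front edge 125 mm ahead. Starts lying flat; 0.15 kg, balances about 60 mm ahead; may be absent
- ware0: ochre lidded ware box, 90 mm across, 70 mm high; loose, to be left alone; origin: centre of its underside
- ware1: clay-red lidded ware box, 90 mm across, 70 mm high; loose, to be left alone; origin: centre of its underside
- ware2: ochre lidded ware box, 90 mm across, 70 mm high; loose, to be left alone; origin: centre of its underside
- bottle0: small blue paint bottle, 36 mm across, 85 mm high; loose, to be left alone; origin: centre of its underside
- bottle1: small purple paint bottle, 36 mm across, 85 mm high; loose, to be left alone; origin: centre of its underside
- brush: paint brush lying flat, handle to its -x; loose, to be left alone
- cup: terracotta cup, 76 mm across, 75 mm high; loose, to be left alone; origin: centre of its underside
Mind the look-alikes: they are no part of the job. Leave any pink look-alike of the part that bears jar1_c alone. Of the things that look like the part that bears cross, the larger one is meant.

How it is judged:
By the outcome, as a careful person would: the job done as asked, in the order asked, and still so for the second after the job is handed in, with the robot touching nothing.
Of jar0, jar1, jar2, jar3 only 3 to 4 are there at a start; the rules pass over those that are not, and their reading is None.
Of scraper0, scraper1, scraper2 only 2 to 3 are there at a start; the rules pass over those that are not, and their reading is None.
At some moment in a run one of jar0, jar1, jar2, jar3, scraper0, scraper1, scraper2 may be knocked a few centimetres aside while the robot is not near it.
Once in a run the grip may slacken for a moment while it holds something.
It also fails if it takes over 210 s, if anything falls off the work surface, if the arm or the gripper's body presses on something with over 40 N, if the wrist force passes 120 N, or if a joint passes its speed limit or range.

## Working session

There is one attempt and no reset: what is moved stays moved. The work goes in short steps, Python scripts to look and compute and a tool call to move; the robot and the scene stay as the last step left them, time stands still between calls to the robot, and variables do not carry over. Pictures are saved under pics/ and viewed, at most 14 in all, crops included, and the job is handed in when it is done.

Besides the shell and the picture viewer there is one more tool, called after "Request:" in YAML: its name, and indented under it one key for each argument. apply_moves: Moves the arm, as the interface text tells. Its arguments: {"type":"object","properties":{"moves":{"type":"array"},"newtons":{"type":"number"}},"required":["moves"]}

```bash
ls; mkdir -p pics; cat > h.py <<'E'
import numpy as np, cv2
from rig import env, vision, hand_in
def grab(n,save=None):
    p,d=vision.camera(n)
    if save: cv2.imwrite(save,p[:,:,::-1])
    return p,d
def rays(n,uv):
    m=vision.camera_model(n); uv=np.atleast_2d(uv).astype(float)
    K=np.array([[m['fx'],0,m['cx']],[0,m['fy'],m['cy']],[0,0,1]])
    q=cv2.undistortPoints(uv.reshape(-1,1,2),K,np.array([m['k1'],0,0,0,0.]))[:,0]
    return m,np.c_[q,np.ones(len(q))]
def at_z(n,uv,z):
    m,r=rays(n,uv); R=np.array(m['orientation']); o=np.array(m['xyz']); w=r@R.T
    return o+w*((z-o[2])/w[:,2])[:,None]
def cloud(n,d):
    h,w=d.shape; uv=np.stack(np.meshgrid(np.arange(w),np.arange(h)),-1).reshape(-1,2)
    m,r=rays(n,uv); P=(r*d.reshape(-1,1))@np.array(m['orientation']).T+np.array(m['xyz'])
    P[d.reshape(-1)==0]=np.nan
    return P.reshape(h,w,3)
def proj(n,P):
    m=vision.camera_model(n); R=np.array(m['orientation']); q=(np.atleast_2d(P)-np.array(m['xyz']))@R
    s=q[:,:2]/q[:,2:]; s=s*(1+m['k1']*(s**2).sum(1))[:,None]
    return s*[m['fx'],m['fy']]+[m['cx'],m['cy']]
E
python3 - <<'E'
from h import *
for n in('top','side'):
    p,d=grab(n); np.savez(f'pics/{n}0.npz',p=p,d=d)
    cv2.imwrite(f'pics/{n}0.png',cv2.resize(p[:,:,::-1],(784,588),interpolation=cv2.INTER_CUBIC))
    m=vision.camera_model(n); print(n,{k:np.round(v,3).tolist() for k,v in m.items()})
o=env.get_obs(); print(o)
E
```

```text
pics
top {'fx': 457.879, 'fy': 457.879, 'cx': 276.886, 'cy': 213.162, 'k1': -0.024, 'xyz': [398.913, -5.471, 1552.836], 'orientation': [[0.027, -0.992, 0.124], [-1.0, -0.029, -0.009], [0.013, -0.124, -0.992]]}
side {'fx': 385.442, 'fy': 385.442, 'cx': 276.179, 'cy': 207.539, 'k1': 0.0, 'xyz': [209.619, 912.177, 1042.695], 'orientation': [[-0.941, -0.225, 0.252], [-0.338, 0.628, -0.701], [-0.0, -0.745, -0.667]]}
{'time_s': 0.1, 'joint_pos': array([-1.34462112e+00,  4.91515427e-01,  1.55940157e+00, -2.11929128e-05,
        1.09169784e+00, -1.05608245e-01]), 'joint_velocities': array([-0.0001193 , -0.00227903, -0.00151428, -0.0008893 , -0.00179186,
        0.00016946]), 'joint_efforts': array([ 4.13871137e-03, -6.19443870e+01, -2.62026197e+01, -8.96372171e-05,
        2.89807489e-03,  3.89743491e-06]), 'tool_pos': array([ 203.54985531, -590.72118239,  241.77163893]), 'eef_rot': array([[ 9.45459749e-01,  3.25738855e-01, -2.47555340e-04],
       [ 3.25738936e-01, -9.45459233e-01,  9.91936727e-04],
       [ 8.90588514e-05, -1.01847466e-03, -9.99999477e-01]]), 'ft_force': array([-0.43478351, -0.57972754,  0.46917617]), 'wrist_torque': array([-0.04970967,  0.02581646, -0.08534637]), 'grip_force': 0.0, 'grip_width': 0.9994380670756443}
```

View pics/top0.png

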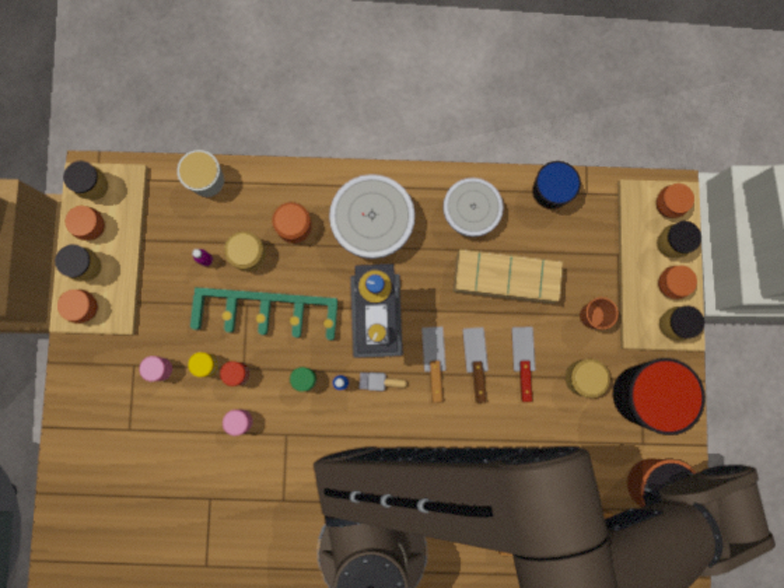

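View pics/side0.png

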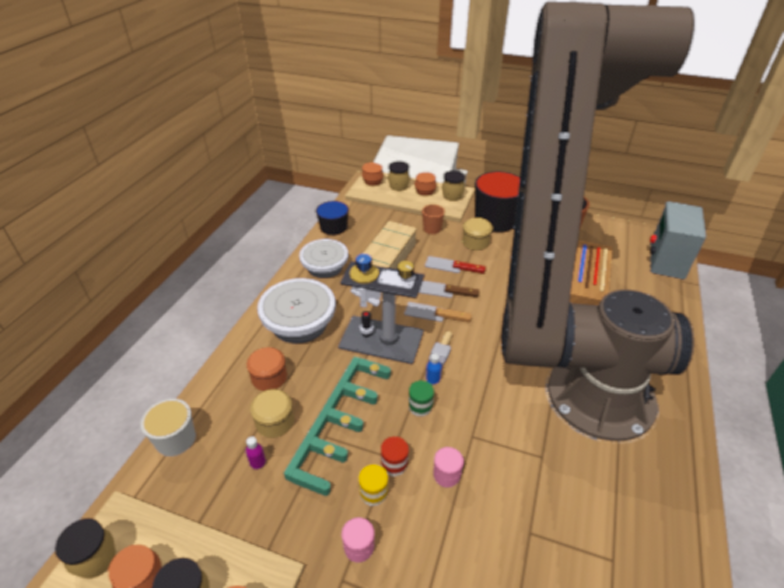

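The top view shows the three jars: yellow (201,365), red (233,374) and green (303,380). The pink look-alikes are at (155,369) and (236,423). The scrapers are mid-brown (436,365), dark brown (479,365) and red (525,365). The dock is centred at (265,315), the rack at (510,275) and the stand at (377,310). The big wheel is at (372,215); the small wheel at (473,207) is a decoy. There is no blue jar: the blue thing at (341,382) is a bottle and the one at (557,184) is a tub. I'll measure these next.

```bash
cat > m.py <<'E'
from h import *
def hsv(p): return cv2.cvtColor(p,cv2.COLOR_RGB2HSV)
RNG={'red':[(0,6),(174,180)],'yellow':[(22,32)],'green':[(55,85)]}
def cmask(p,c,smin=150,vmin=60):
    H=hsv(p); m=np.zeros(H.shape[:2],bool)
    for a,b in RNG[c]: m|=(H[...,0]>=a)&(H[...,0]<=b)
    return m&(H[...,1]>smin)&(H[...,2]>vmin)
def jars(p,d,n='top'):
    C=cloud(n,d)
    out={}
    for c in RNG:
        m=cmask(p,c)&(C[...,2]>52)&(C[...,2]<76)&(C[...,0]>300)&(C[...,0]<800)&(C[...,1]>-50)
        k,lab,st,ce=cv2.connectedComponentsWithStats(m.astype(np.uint8))
        for i in range(1,k):
            if st[i,4]>120:
                q=C[lab==i]; (u,v),r=cv2.minEnclosingCircle(np.argwhere(lab==i)[:,::-1].astype(np.float32))
                out.setdefault(c,[]).append((np.round(at_z(n,(u,v),64)[0,:2],1).tolist(),round(r,1),st[i,4],np.round(np.nanmedian(q,0),1).tolist()))
    return out
E
python3 - <<'E'
from m import *
z=np.load('pics/top0.npz'); p,d=z['p'],z['d']; C=cloud('top',d)
print(jars(p,d))
def box(u0,u1,v0,v1,zl,zh):
    m=np.zeros(d.shape,bool); m[int(v0/1.4):int(v1/1.4),int(u0/1.4):int(u1/1.4)]=1
    return m&(C[...,2]>zl)&(C[...,2]<zh)
def rect(nm,m):
    q=C[m]; r=cv2.minAreaRect(q[:,:2].astype(np.float32)); print(nm,m.sum(),'z',np.round(np.median(q[:,2]),1),'c',np.round(r[0],1),'size',np.round(r[1],1),'ang',round(r[2],2))
rect('dock',box(180,350,280,345,20,36)); rect('rack',box(440,575,240,310,57,72))
rect('plate',box(340,410,255,365,210,226)); rect('base',box(340,410,255,365,5,30))
for n,b in (('a',(355,400,320,350)),('b',(355,400,265,300))): rect('knob'+n,box(*b,258,275))
rect('wheel',box(325,420,170,262,70,84))
for n,b in (('mid',(415,452,320,410)),('dark',(456,496,320,410)),('red',(506,542,320,410))):
    rect(n+' all',box(*b,1,30)); rect(n+' handle',box(b[0],b[1],360,410,12,26))
cl=p[int(100):300,120:430]; cv2.imwrite('pics/c1.png',cv2.resize(cl[...,::-1],None,fx=2.55,fy=2.55,interpolation=cv2.INTER_CUBIC))
E
```

```text
{'red': [([401.1, 332.2], 9.0, np.int32(241), [400.9, 332.2, 63.6])], 'yellow': [([418.8, 407.0], 9.3, np.int32(256), [419.8, 407.1, 63.7])]}
dock 1343 z 27.5 c [545.5 277. ] size [343.9 102.4] ang 87.24
rack 2075 z 63.6 c [ 649.2 -302.7] size [247.6  96.6] ang 85.0
plate 1346 z 218.7 c [545.6   8.3] size [186.5  84.1] ang 3.9
base 565 z 10.5 c [567.6  14.9] size [262.8 167.2] ang 1.36
knoba 135 z 266.3 c [490.7   5.2] size [37.3 34.4] ang 58.14
knobb 136 z 266.3 c [589.7  11.3] size [37.1 34.2] ang 1.55
wheel 2684 z 77.4 c [779.4  25.7] size [197.9 197. ] ang 45.02
mid all 884 z 4.7 c [ 439.4 -131.3] size [212.2  85.4] ang 1.27
mid handle 193 z 17.3 c [ 397.1 -139.6] size [99.3 27.6] ang 2.2
dark all 955 z 4.4 c [ 442.3 -234.6] size [212.6  96.5] ang 1.0
dark handle 201 z 17.5 c [ 398.  -240.6] size [100.9  27.5] ang 8.84
red all 885 z 4.7 c [ 445.5 -351.2] size [213.6  86.9] ang 0.46
red handle 207 z 17.5 c [ 401.1 -353.4] size [96.6 24.8] ang 2.5
```

View pics/c1.png

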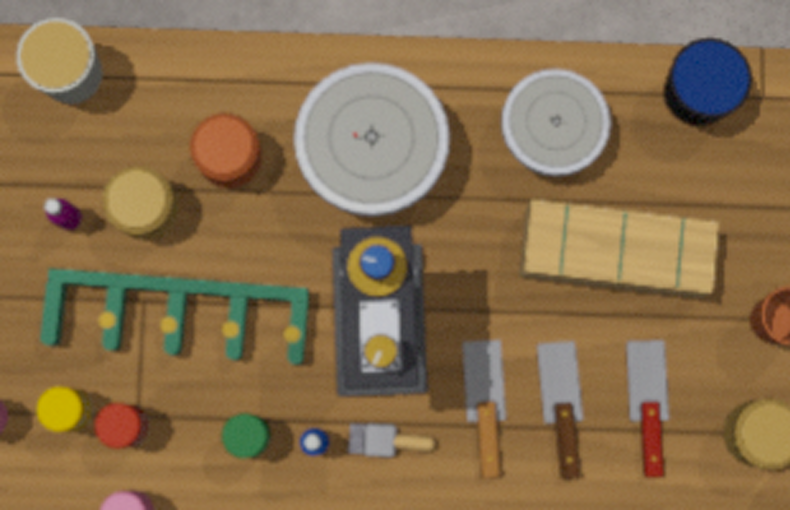

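The crop confirms the choice: three real jars, three scrapers, the larger wheel (cross at crop (372,136)) and the red spot at crop (355,134). I'll refine the dock, green jar, scrapers, rack and spot, then start moving.

```bash
cat >> m.py <<'E'
RNG['green']=[(50,90)]
def fit_dock(p,d,n='top'):
    from scipy.optimize import minimize
    C=cloud(n,d); H=hsv(p)
    m=(H[...,0]>60)&(H[...,0]<95)&(H[...,1]>90)&(C[...,2]>22)&(C[...,2]<34)&(C[...,0]>470)&(C[...,0]<640)&(C[...,1]>80)&(C[...,1]<470)
    q=C[m][:,:2]
    def loc(t): 
        c,s=np.cos(t[2]),np.sin(t[2]); e=q-t[:2]; return np.c_[e@[c,s],e@[-s,c]]
    def cost(t):
        l=loc(t); x,y=l[:,0],l[:,1]
        db=np.hypot(np.maximum(abs(x-38)-9,0),np.maximum(abs(y)-172,0))
        w=np.min([np.hypot(np.maximum(abs(x+8)-47,0),np.maximum(abs(y-k*81)-10,0)) for k in(-2,-1,0,1,2)],0)
        return np.minimum(np.minimum(db,w),8).mean()
    # centred version: distance to centrelines keeps the fit unbiased
    def cost2(t):
        l=loc(t); x,y=l[:,0],l[:,1]; db=abs(x-38); w=np.min([abs(y-k*81) for k in(-2,-1,0,1,2)],0)
        return np.where(x<24,w,db).clip(0,14).mean()+3*cost(t)
    b=min((minimize(cost2,[549.5+a,277+g,-.048],method='Nelder-Mead') for a in(-4,0,4) for g in(-4,0,4)),key=lambda r:r.fun)
    return b.x,b.fun,m.sum()
def go(P,a,open_=None):
    """print shift (cm) and turn (deg) to bring the TCP to P, closing line at yaw a deg, tool down"""
    from scipy.spatial.transform import Rotation as Ro
    o=env.get_obs(); R=np.array(o['eef_rot']); t=np.radians(a)
    y=np.array([np.cos(t),np.sin(t),0]); z=np.array([0,0,-1.]); D=np.c_[np.cross(y,z),y,z]
    print('shift',np.round(R.T@(np.array(P)-o['tool_pos'])/10,2),'turn',np.round(np.degrees(Ro.from_matrix(R.T@D).as_rotvec()),1),'tcp',np.round(o['tool_pos'],1),'t',round(o['time_s'],1),'q',np.round(o['joint_pos'],2),'F',np.round(o['ft_force'],1),'g',round(o['grip_width'],3),round(o['grip_force'],1))
E
python3 - <<'E'
from m import *
z=np.load('pics/top0.npz'); p,d=z['p'],z['d']; C=cloud('top',d); H=hsv(p)
t,f,k=fit_dock(p,d); print('dock',np.round(t[:2],1),np.degrees(t[2]),f,k)
c,s=np.cos(t[2]),np.sin(t[2])
for y in(-121.5,-40.5,40.5,121.5): print(y,np.round(t[:2]+y*np.array([-s,c]),1))
v,u=int((100+435/2.55)),int(120+245/2.55); print('green px',u,v,H[v,u],C[v,u])
m=(abs(C[...,2]-64)<6)&(C[...,0]>300)&(C[...,0]<480)&(C[...,1]>50)&(C[...,1]<560)
k,lab,st,ce=cv2.connectedComponentsWithStats(m.astype(np.uint8))
for i in range(1,k):
    if st[i,4]>80: 
        q=C[lab==i]; print('lid',np.round((np.nanmin(q,0)+np.nanmax(q,0))/2,1)[:2],np.round(np.nanmedian(q,0),1),st[i,4],H[int(ce[i][1]),int(ce[i][0])])
# scrapers: blade and handle centroids
for n,b in (('mid',(-175,-95)),('dark',(-285,-195)),('red',(-400,-305))):
    w=(C[...,1]>b[0])&(C[...,1]<b[1])
    h=w&(C[...,2]>11)&(C[...,2]<26)&(C[...,0]>330)&(C[...,0]<470)
    bl=w&(C[...,2]<11)&(H[...,1]<60)&(H[...,2]>70)&(C[...,0]>430)&(C[...,0]<560)
    hc=C[h].mean(0); bc=C[bl].mean(0); e=bc-hc
    print(n,'handle',np.round(hc,1),'blade',np.round(bc,1),'dist',np.linalg.norm(e[:2]).round(1),'yaw',np.degrees(np.arctan2(e[1],e[0])).round(2),h.sum(),bl.sum())
# spot / cross
wv=(abs(C[...,2]-77)<8)&(np.hypot(C[...,0]-779,C[...,1]-26)<80)
sp=wv&(H[...,1]>90)&((H[...,0]<8)|(H[...,0]>172))
wgt=(255-p.min(2).astype(float))*0+H[...,1]
vv,uu=np.nonzero(sp); ww=wgt[sp]; print('spot',at_z('top',((uu*ww).sum()/ww.sum(),(vv*ww).sum()/ww.sum()),77),sp.sum())
q=C[wv|((abs(C[...,2]-77)<6)&(np.hypot(C[...,0]-779,C[...,1]-26)<115))]; print('wheel c',(q.min(0)+q.max(0))/2)
go([560,0,340],-3); go([419,407,160],-3)
E
```

```text
dock [548.6 273.7] -3.0574111937469524 4.625263358779685 928
-121.5 [542.2 152.4]
-40.5 [546.5 233.3]
40.5 [550.8 314.2]
121.5 [555.1 395. ]
green px 216 270 [ 67 138 120] [394.98806165 172.20554269  59.54116345]
lid [418.9 408. ] [419.7 407.1  63.8] 239 [ 27 255 199]
lid [407.6 519.7] [407.7 521.6  64.1] 225 [166  63 201]
lid [401.7 332.5] [400.4 331.8  63.6] 235 [  5 191 172]
lid [393.4 175. ] [391.9 175.3  63.8] 232 [ 67 133 123]
mid handle [ 395.5 -138.1   17.4] blade [ 482.4 -133.     3.2] dist 87.1 yaw 3.37 201 391
dark handle [ 397.5 -240.6   17.3] blade [ 482.2 -233.5    3. ] dist 85.0 yaw 4.79 213 396
red handle [ 401.8 -353.1   17.3] blade [ 487.  -350.3    3.2] dist 85.3 yaw 1.93 215 397
spot [[783.76211467  45.11096214  77.        ]] 2
wheel c [779.79027226  25.08706857  77.19927233]
shift [ 52.94 -44.25  -9.77] turn [ -0.  -0. -68.] tcp [ 203.5 -590.7  241.8] t 0.1 q [-1.34  0.49  1.56 -0.    1.09 -0.11] F [-0.4 -0.6  0.5] g 0.999 0.0
shift [ 52.87 -87.3    8.27] turn [ -0.  -0. -68.] tcp [ 203.5 -590.7  241.8] t 0.1 q [-1.34  0.49  1.56 -0.    1.09 -0.11] F [-0.4 -0.6  0.5] g 0.999 0.0
```

Request:
apply_moves:
  moves:
    - [0,0,-10,0,0,0,1]
    - [0,0,-10,0,0,0,1]
    - [0,0,-10,0,0,0,1]
    - [53,-44,-10,0,0,-68,1]
    - [53,-44,-10,0,0,-68,1]
    - [53,-44,-10,0,0,-68,1]
    - [53,-44,-10,0,0,-68,1]
    - [53,-44,-10,0,0,-68,1]
    - [53,-44,-10,0,0,-68,1]
    - [53,-44,-10,0,0,-68,1]
  newtons: 30

```text
time_s: 1.1
tool_pos: [385.9, -289.9, 342.0]
eef_rot: [[0.182, 0.983, -0.0], [0.983, -0.182, 0.0], [0.0, -0.0, -1.0]]
ft_force: [1.6, -0.1, -0.0]
grip_width: 0.999
grip_force: 0.0
```

```bash
python3 - <<'E'
from m import *
from scipy.optimize import minimize
z=np.load('pics/top0.npz'); p,d=z['p'],z['d']; C=cloud('top',d)
m=(C[...,2]>24.5)&(C[...,2]<32)&(C[...,0]>470)&(C[...,0]<640)&(C[...,1]>80)&(C[...,1]<470)
q=C[m][:,:2]
a=-.05
for it in range(3):
    c,s=np.cos(a),np.sin(a); x=q@[c,s]; y=q@[-s,c]
    bar=x>x.max()-14; k=np.polyfit(y[bar],x[bar],1); a-=np.arctan(k[0])
c,s=np.cos(a),np.sin(a); x=q@[c,s]; y=q@[-s,c]
print('yaw',np.degrees(a),'x ext',np.percentile(x,[.3,99.7]),'y ext',np.percentile(y,[.3,99.7]))
xm,ym=np.percentile(x,99.7),(y.min()+y.max())/2
for k in range(-2,3):
    w=(abs(y-(ym+81*k))<25)&(x<xm-30); print(k,y[w].min()-ym,y[w].max()-ym,np.median(y[w])-ym,w.sum(),'x0',x[w].min()-xm)
o=np.array([xm-47,ym]); print('origin',o[0]*c-o[1]*s,o[0]*s+o[1]*c)
go([560,0,340],-3); go([419,407,330],-3)
E
```

```text
yaw -2.9709847101525644 x ext [479.94891964 580.9267671 ] y ext [133.52313717 474.38335938]
-2 -171.23777066025494 -145.23225550581213 -160.51057500200105 107 x0 -98.94981924702267
-1 -90.37564946634649 -65.00387895425698 -78.02283859270403 95 x0 -99.02874305443117
0 -8.983982911242379 15.692737908532251 2.1822156323864306 110 x0 -101.26545891329533
1 66.67144084559612 95.77511072485561 80.02099740165698 103 x0 -101.07018537632536
2 146.92840505600628 171.2377706602549 160.10343075060888 91 x0 -101.13265737494612
origin 548.9703536450509 276.0111385400571
shift [31.67 11.84  0.21] turn [-0.  -0.  -7.5] tcp [ 385.9 -289.9  342. ] t 1.1 q [-0.78  0.19  1.75  0.    1.21 -0.6 ] F [ 1.6 -0.1 -0. ] g 0.999 0.0
shift [69.12 -9.44  1.21] turn [-0.  -0.  -7.5] tcp [ 385.9 -289.9  342. ] t 1.1 q [-0.78  0.19  1.75  0.    1.21 -0.6 ] F [ 1.6 -0.1 -0. ] g 0.999 0.0
```

Request:
apply_moves:
  moves:
    - [32,12,0,0,0,-7.5,1]
    - [32,12,0,0,0,-7.5,1]
    - [32,12,0,0,0,-7.5,1]
    - [32,12,0,0,0,-7.5,1]
    - [32,12,0,0,0,-7.5,1]
    - [32,12,0,0,0,-7.5,1]
    - [69,-9.5,1,0,0,-7.5,1]
    - [69,-9.5,1,0,0,-7.5,1]
    - [69,-9.5,1,0,0,-7.5,1]
    - [69,-9.5,1,0,0,-7.5,1]

```text
time_s: 2.1
tool_pos: [488.0, 159.0, 337.4]
eef_rot: [[0.058, 0.998, -0.001], [0.998, -0.058, -0.0], [-0.0, -0.001, -1.0]]
ft_force: [1.8, -0.0, 0.1]
grip_width: 1.001
grip_force: 0.0
```

Request:
apply_moves:
  moves:
    - [0,0,0,0,0,0,1]
    - [0,0,0,0,0,0,1]

```text
time_s: 2.3
tool_pos: [488.6, 158.1, 337.6]
eef_rot: [[0.055, 0.998, -0.001], [0.998, -0.055, -0.0], [-0.0, -0.0, -1.0]]
ft_force: [-0.1, -0.3, -0.5]
grip_width: 0.998
grip_force: 0.0
```

```bash
python3 - <<'E'
from m import *
go([419.3,407.3,150],-3)
p,d=grab('top'); print(jars(p,d))
E
```

```text
shift [24.51 -8.29 18.75] turn [-0.   0.  -0.2] tcp [488.6 158.1 337.6] t 2.3 q [ 0.18  0.24  1.69 -0.    1.21  0.24] F [-0.1 -0.3 -0.5] g 0.998 0.0
{'yellow': [([418.5, 406.5], 9.4, np.int32(256), [419.9, 407.6, 63.4])]}
```

Request:
apply_moves:
  moves:
    - [24.5,-8.3,18.7,0,0,0,1]
    - [24.5,-8.3,18.7,0,0,0,1]
    - [24.5,-8.3,18.7,0,0,0,1]
    - [24.5,-8.3,18.7,0,0,0,1]
    - [24.5,-8.3,18.7,0,0,0,1]
    - [24.5,-8.3,18.7,0,0,0,1]
    - [24.5,-8.3,18.7,0,0,0,1]
    - [24.5,-8.3,18.7,0,0,0,1]
    - [24.5,-8.3,18.7,0,0,0,1]

```text
time_s: 3.25
tool_pos: [421.4, 405.5, 151.2]
eef_rot: [[0.059, 0.998, 0.0], [0.998, -0.059, -0.0], [-0.0, 0.0, -1.0]]
ft_force: [-0.1, -0.1, 0.5]
grip_width: 0.996
grip_force: 0.0
```

```bash
python3 - <<'E'
from m import *
go([419.3,407.3,49],-3)
E
```

```text
shift [ 0.17 -0.22 10.22] turn [ 0.   0.  -0.4] tcp [421.4 405.5 151.2] t 3.2 q [ 0.65  0.54  1.75 -0.    0.85  0.71] F [-0.1 -0.1  0.5] g 0.996 0.0
```

Request:
apply_moves:
  moves:
    - [0.0,0.0,4,0,0,-0.2,1]
    - [0.0,0.0,8,0,0,-0.2,1]
    - [0.0,0.0,10.2,0,0,-0.2,1]
    - [0.0,0.0,10.2,0,0,-0.2,0.5]
    - [0.0,0.0,10.2,0,0,-0.2,0.5]
    - [0.0,0.0,10.2,0,0,-0.2,0.5]
    - [0.0,0.0,10.2,0,0,-0.2,0.5]
    - [0.0,0.0,10.2,0,0,-0.2,0.5]
    - [0.0,0.0,10.2,0,0,-0.2,0.5]
  newtons: 30

```text
time_s: 4.15
tool_pos: [421.4, 406.7, 50.7]
eef_rot: [[0.055, 0.999, 0.003], [0.999, -0.055, 0.001], [0.002, 0.003, -1.0]]
ft_force: [2.9, -4.8, 8.7]
grip_width: 0.666
grip_force: 33.5
```

```bash
cat >> m.py <<'E'
D0=np.array([549.0,276.3]); DA=np.radians(-2.97); DX=np.array([np.cos(DA),np.sin(DA)]); DY=np.array([-DX[1],DX[0]])
def dk(x,y): return D0+x*DX+y*DY
def indk(P): e=np.array(P)[:2]-D0; return np.round([e@DX,e@DY],1)
E
python3 - <<'E'
from m import *
o=env.get_obs(); print('tcp in dock',indk(o['tool_pos'])); go([*dk(-100,121.5),49],-2.97); go([*dk(0,121.5),49],-2.97)
p,d=grab('top'); j=jars(p,d); print(j, {k:[indk(i[0]) for i in v] for k,v in j.items()})
E
```

```text
tcp in dock [-134.2  123.6]
shift [-0.2   3.42  0.18] turn [ 0.1 -0.1 -0.2] tcp [421.4 406.7  50.7] t 4.2 q [ 0.66  0.69  1.82 -0.    0.63  0.71] F [ 2.9 -4.8  8.7] g 0.666 33.5
shift [-0.17 13.42  0.21] turn [ 0.1 -0.1 -0.2] tcp [421.4 406.7  50.7] t 4.2 q [ 0.66  0.69  1.82 -0.    0.63  0.71] F [ 2.9 -4.8  8.7] g 0.666 33.5
{'red': [([401.1, 332.2], 9.0, np.int32(224), [402.7, 332.2, 63.5])]} {'red': [array([-150.6,   48.2])]}
```

Request:
apply_moves:
  moves:
    - [-0.2,1,-0.1,0,0,-0.2,0.5]
    - [-0.2,2.5,-0.1,0,0,-0.2,0.5]
    - [-0.2,3.4,-0.1,0,0,-0.2,0.5]
    - [-0.2,4.4,-0.1,0,0,-0.2,0.5]
    - [-0.2,5.4,-0.1,0,0,-0.2,0.5]
    - [-0.2,6.4,-0.1,0,0,-0.2,0.5]
    - [-0.2,7.4,-0.1,0,0,-0.2,0.5]

```text
time_s: 4.9
tool_pos: [494.4, 400.6, 50.6]
eef_rot: [[0.051, 0.999, -0.001], [0.999, -0.051, -0.0], [-0.0, -0.001, -1.0]]
ft_force: [-7.5, 1.1, 8.9]
grip_width: 0.668
grip_force: 23.1
```

```bash
cat > s.py <<'E'
from m import *
import sys
def lids(p,d):
    C=cloud('top',d); m=(abs(C[...,2]-64)<6)&(C[...,0]>330)&(C[...,0]<600)&(C[...,1]>50)&(C[...,1]<480)
    k,lab,st,ce=cv2.connectedComponentsWithStats(m.astype(np.uint8)); H=hsv(p); r=[]
    for i in range(1,k):
        if st[i,4]>60:
            q=C[lab==i]; r.append((H[int(ce[i][1]),int(ce[i][0])].tolist(),indk((np.nanmin(q,0)+np.nanmax(q,0))/2).tolist(),int(st[i,4])))
    return r
p,d=grab('top'); print(lids(p,d)); o=env.get_obs(); print('tcp dock',indk(o['tool_pos']),round(o['tool_pos'][2],1),'F',np.round(o['ft_force'],1),'g',round(o['grip_width'],3),round(o['grip_force'],1),'t',round(o['time_s'],1))
if len(sys.argv)>1: 
    c=p[150:310,120:300]; cv2.imwrite(sys.argv[1],cv2.resize(c[...,::-1],None,fx=3.5,fy=3.5,interpolation=cv2.INTER_CUBIC))
E
python3 s.py pics/d1.png
```

```text
[([5, 184, 179], [-150.0, 47.5], 243), ([68, 156, 72], [-150.3, -108.0], 236)]
tcp dock [-59.2 121.4] 50.6 F [-2.6 -1.2  5.4] g 0.669 22.7 t 5.0
```

View pics/d1.png

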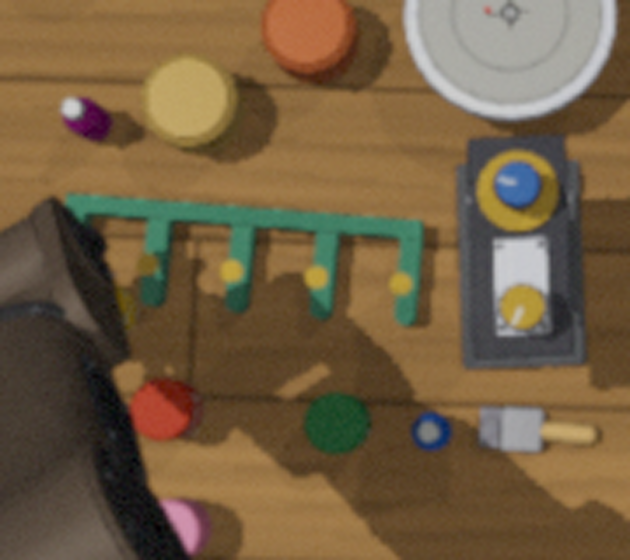

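The view from above is partly hidden by the gripper, but the yellow jar is already 25 mm into the left bay with low side force. I'll push on.

Request:
apply_moves:
  moves:
    - [0,1,0,0,0,0,0.5]
    - [0,2,0,0,0,0,0.5]
    - [0,3,0,0,0,0,0.5]
    - [0,3.7,0,0,0,0,0.5]
    - [0,4.3,0,0,0,0,0.5]
    - [0,4.8,0,0,0,0,0.5]
    - [0,4.8,0,0,0,0,0.5]

```text
time_s: 5.65
tool_pos: [537.8, 396.5, 50.9]
eef_rot: [[0.05, 0.999, -0.011], [0.999, -0.05, -0.005], [-0.006, -0.011, -1.0]]
ft_force: [-28.9, -11.7, 27.7]
grip_width: 0.671
grip_force: 30.4
```

Request:
apply_moves:
  moves:
    - [0,0.4,0,0,0,0,0.5]
    - [0,0.7,0,0,0,0,0.5]
    - [0,0.9,0,0,0,0,0.5]

```text
time_s: 5.95
tool_pos: [545.7, 396.1, 50.9]
eef_rot: [[0.05, 0.999, -0.013], [0.999, -0.05, -0.006], [-0.007, -0.013, -1.0]]
ft_force: [-34.6, -10.5, 30.1]
grip_width: 0.673
grip_force: 31.0
```

```bash
python3 s.py
```

```text
[([5, 189, 178], [-149.3, 39.1], 137), ([68, 156, 75], [-150.3, -107.9], 230)]
tcp dock [ -8.8 119.5] 51.0 F [-28.5 -10.7  25.9] g 0.668 30.4 t 6.0
```

Request:
apply_moves:
  moves:
    - [-0.3,-0.3,-0.2,0,0,0,0.5]
    - [-0.3,-0.3,-0.2,0,0,0,0.5]
    - [-0.3,-0.3,-0.2,0,0,0,0.5]

```text
time_s: 6.3
tool_pos: [548.5, 395.1, 51.9]
eef_rot: [[0.051, 0.999, 0.001], [0.999, -0.051, 0.001], [0.001, 0.001, -1.0]]
ft_force: [-1.4, 4.0, -1.6]
grip_width: 0.67
grip_force: 34.4
```

```bash
python3 - <<'E'
from m import *
p,d=grab('side'); o=env.get_obs(); print('tcp dock',indk(o['tool_pos']),o['tool_pos'][2],'F',np.round(o['ft_force'],1),o['grip_width'])
u,v=proj('side',[555,397,50])[0]; print(u,v)
u,v=int(u),int(v); c=p[max(0,v-70):v+70,max(0,u-90):u+90]; cv2.imwrite('pics/s1.png',cv2.resize(c[...,::-1],None,fx=4,fy=4,interpolation=cv2.INTER_CUBIC))
E
```

```text
tcp dock [ -6.6 118.6] 51.8848323981511 F [-0.9  4.2 -1.3] 0.6658354440275345
223.962200241531 324.86686063864056
```

View pics/s1.png

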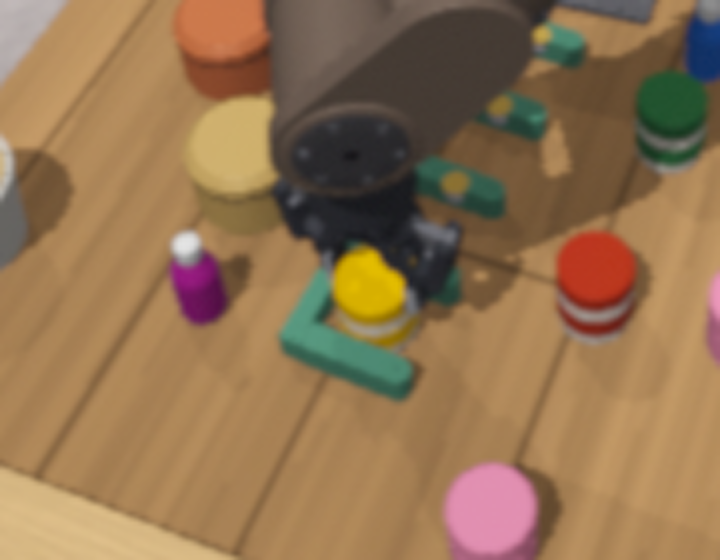

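The side view shows the yellow jar upright in the leftmost bay and not quite against the bar. The forces have gone, so I'll push on with the corrected line.

Request:
apply_moves:
  moves:
    - [0.05,0.3,0,0,0,0,0.5]
    - [0.05,0.6,0,0,0,0,0.5]
    - [0.05,0.9,0,0,0,0,0.5]
    - [0.05,1.0,0,0,0,0,0.5]
    - [0.05,1.0,0,0,0,0,0.5]

```text
time_s: 6.85
tool_pos: [557.8, 394.4, 51.6]
eef_rot: [[0.051, 0.999, -0.001], [0.999, -0.051, -0.001], [-0.001, -0.001, -1.0]]
ft_force: [-3.1, 1.3, -2.9]
grip_width: 0.662
grip_force: 34.4
```

```bash
python3 s.py
```

```text
[([5, 188, 178], [-147.5, 36.1], 102), ([66, 137, 78], [-150.4, -107.9], 238)]
tcp dock [  2.6 118.4] 51.6 F [-2.2  1.  -4.3] g 0.672 34.3 t 6.9
```

Request:
apply_moves:
  moves:
    - [0,0.3,0,0,0,0,0.5]
    - [0,0.5,0,0,0,0,0.5]
    - [0,0.5,0,0,0,0,0.5]

```text
time_s: 7.2
tool_pos: [558.5, 394.4, 51.7]
eef_rot: [[0.051, 0.999, -0.01], [0.999, -0.051, -0.003], [-0.004, -0.01, -1.0]]
ft_force: [-26.6, 2.3, 10.7]
grip_width: 0.665
grip_force: 35.9
```

```bash
python3 s.py
```

```text
[([4, 180, 180], [-147.4, 35.5], 91), ([67, 142, 79], [-150.2, -109.1], 229)]
tcp dock [  3.3 118.4] 51.7 F [-25.4   2.   10.2] g 0.664 35.9 t 7.2
```

The jar stopped hard against the bar at 25 N, so it is home. The dock origin comes out near (552, 273.3). I'll release, lift and look at it.

Request:
apply_moves:
  moves:
    - [0,-0.4,0,0,0,0,0.95]
    - [0,-0.4,0,0,0,0,0.95]
    - [0,-0.4,0,0,0,0,0.95]
    - [0,-0.4,-4,0,0,0,0.95]
    - [0,-0.4,-9,0,0,0,1]
    - [0,-5,-12,0,0,0,1]
    - [0,-10,-12,0,0,0,1]
    - [0,-15,-12,0,0,0,1]

```text
time_s: 8.05
tool_pos: [416.8, 401.8, 173.2]
eef_rot: [[0.052, 0.999, 0.003], [0.999, -0.052, 0.002], [0.002, 0.003, -1.0]]
ft_force: [0.0, 1.6, -0.5]
grip_width: 1.0
grip_force: 0.0
```

```bash
sed -i 's/^D0=np.array(.549.0,276.3.)/D0=np.array([552.0,273.4])/' m.py; python3 - <<'E'
from m import *
p,d=grab('side'); C=cloud('side',d)
m=(abs(C[...,2]-62)<6)&(C[...,0]>330)&(C[...,0]<600)&(C[...,1]>50)&(C[...,1]<460)
k,lab,st,ce=cv2.connectedComponentsWithStats(m.astype(np.uint8)); H=hsv(p)
for i in range(1,k):
    if st[i,4]>60: q=C[lab==i]; print(H[int(ce[i][1]),int(ce[i][0])],np.round((np.nanmin(q,0)+np.nanmax(q,0))/2,1),np.round(np.nanmedian(q,0),1),indk(np.nanmedian(q,0)),st[i,4])
go([403,332.1,120],-3)
E
python3 s.py
```

```text
[ 69 154  81] [390.9 172.6  62. ] [389.3 180.1  64.2] [-157.6 -101.6] 194
[  5 213 183] [401.4 338.   62. ] [405.9 342.6  63.8] [-149.5   61.5] 204
[ 25 255 224] [554.2 398.1  62.2] [553.7 399.7  63.9] [ -4.9 126.3] 299
shift [-6.94 -0.3   5.26] turn [-0.1  0.1  0.1] tcp [409.6 401.3 172.5] t 8.1 q [0.66 0.5  1.76 0.   0.88 0.71] F [-3.1  2.9  0.7] g 1.004 0.0
[([26, 255, 204], [-3.9, 123.0], 226), ([5, 183, 176], [-153.1, 50.4], 242), ([66, 147, 73], [-153.5, -105.0], 242)]
tcp dock [-145.5  121.1] 172.7 F [0.3 0.3 0.7] g 1.001 0.0 t 8.2
```

Yellow sits in its bay at the home position. Now the red jar.

```bash
python3 - <<'E'
from m import *
go([*dk(-150,48.9),52],-2.97)
E
```

```text
shift [-7.21 -0.46 12.07] turn [-0.   0.   0.2] tcp [413.  401.8 172.7] t 8.2 q [0.66 0.5  1.76 0.   0.88 0.71] F [0.3 0.3 0.7] g 1.001 0.0
```

Request:
apply_moves:
  moves:
    - [-5,-0.5,0,0,0,0,1]
    - [-7.2,-0.5,2,0,0,0,1]
    - [-7.2,-0.5,5,0,0,0,1]
    - [-7.2,-0.5,9,0,0,0,1]
    - [-7.2,-0.5,12,0,0,0,1]
    - [-7.2,-0.5,12,0,0,0,0.5]
    - [-7.2,-0.5,12,0,0,0,0.5]
    - [-7.2,-0.5,12,0,0,0,0.5]
    - [-7.2,-0.5,12,0,0,0,0.5]
    - [-7.2,-0.5,12,0,0,0,0.5]

```text
time_s: 9.15
tool_pos: [409.1, 330.6, 52.8]
eef_rot: [[0.051, 0.999, 0.002], [0.999, -0.051, 0.001], [0.001, 0.002, -1.0]]
ft_force: [-0.1, -1.0, -3.4]
grip_width: 0.666
grip_force: 32.6
```

```bash
python3 - <<'E'
from m import *
go([*dk(-95,40.5),52],-2.97);go([*dk(0,40.5),52],-2.97);print(indk(env.get_obs()['tool_pos']))
E
```

```text
shift [-0.92  5.07  0.09] turn [ 0.1 -0.1  0. ] tcp [409.1 330.6  52.8] t 9.2 q [ 0.55  0.63  1.97 -0.    0.54  0.61] F [-0.1 -1.  -3.4] g 0.666 32.6
shift [-0.93 14.57  0.11] turn [ 0.1 -0.1  0. ] tcp [409.1 330.6  52.8] t 9.2 q [ 0.55  0.63  1.97 -0.    0.54  0.61] F [-0.1 -1.  -3.4] g 0.666 32.6
[-145.7   49.7]
```

Request:
apply_moves:
  moves:
    - [-0.85,1,0,0,0,0,0.5]
    - [-0.85,3,0,0,0,0,0.5]
    - [-0.85,5,0,0,0,0,0.5]
    - [-0.85,6,0,0,0,0,0.5]
    - [-0.85,7,0,0,0,0,0.5]
    - [-0.85,8,0,0,0,0,0.5]
    - [-0.85,9,0,0,0,0,0.5]
    - [-0.85,9,0,0,0,0,0.5]

```text
time_s: 9.95
tool_pos: [499.2, 317.0, 52.6]
eef_rot: [[0.051, 0.999, 0.002], [0.999, -0.051, 0.001], [0.001, 0.002, -1.0]]
ft_force: [0.5, -2.2, 4.5]
grip_width: 0.667
grip_force: 33.8
```

```bash
python3 s.py
```

```text
[([26, 255, 205], [8.7, 127.5], 75), ([68, 144, 71], [-153.4, -106.1], 241)]
tcp dock [-55.   40.8] 52.7 F [ 1.8 -2.1  5. ] g 0.664 33.7 t 10.0
```

Request:
apply_moves:
  moves:
    - [0,1,0,0,0,0,0.5]
    - [0,2,0,0,0,0,0.5]
    - [0,3,0,0,0,0,0.5]
    - [0,3.7,0,0,0,0,0.5]
    - [0,4.3,0,0,0,0,0.5]
    - [0,4.6,0,0,0,0,0.5]
    - [0,4.6,0,0,0,0,0.5]

```text
time_s: 10.7
tool_pos: [541.0, 314.5, 52.7]
eef_rot: [[0.05, 0.999, -0.006], [0.999, -0.05, -0.002], [-0.002, -0.006, -1.0]]
ft_force: [-17.1, -0.7, 18.0]
grip_width: 0.664
grip_force: 34.8
```

```bash
python3 s.py
```

```text
[([67, 146, 101], [-153.4, -104.9], 243)]
tcp dock [-13.   40.4] 52.7 F [-16.6  -1.   16.2] g 0.671 34.8 t 10.8
```

Request:
apply_moves:
  moves:
    - [0,0,-0.2,0,0,0,0.5]
    - [0,0.3,-0.2,0,0,0,0.5]
    - [0,0.6,-0.2,0,0,0,0.5]
    - [0,0.9,-0.2,0,0,0,0.5]
    - [0,1.2,-0.2,0,0,0,0.5]
    - [0,1.2,-0.2,0,0,0,0.5]

```text
time_s: 11.35
tool_pos: [554.2, 313.8, 53.5]
eef_rot: [[0.051, 0.999, -0.005], [0.999, -0.051, -0.002], [-0.002, -0.005, -1.0]]
ft_force: [-11.1, -0.4, 1.9]
grip_width: 0.664
grip_force: 34.9
```

```bash
python3 s.py
```

```text
[([68, 129, 127], [-153.5, -104.9], 231)]
tcp dock [ 0.1 40.5] 53.5 F [-11.6   0.3   0.9] g 0.668 34.9 t 11.4
```

Request:
apply_moves:
  moves:
    - [0,0.3,0,0,0,0,0.5]
    - [0,0.6,0,0,0,0,0.5]
    - [0,0.6,0,0,0,0,0.5]

```text
time_s: 11.7
tool_pos: [555.0, 313.7, 53.7]
eef_rot: [[0.051, 0.999, -0.016], [0.999, -0.051, -0.004], [-0.005, -0.016, -1.0]]
ft_force: [-38.3, 2.0, 20.2]
grip_width: 0.664
grip_force: 37.2
```

```bash
python3 s.py
```

```text
[([68, 130, 131], [-153.5, -105.2], 231)]
tcp dock [ 0.9 40.4] 53.7 F [-38.8   2.8  20. ] g 0.665 37.2 t 11.8
```

Red is home too (hard stop at 38 N). Release and on to green.

Request:
apply_moves:
  moves:
    - [0,-0.6,0,0,0,0,0.95]
    - [0,-0.6,0,0,0,0,0.95]
    - [0,-0.6,0,0,0,0,0.95]
    - [0,-0.6,-4,0,0,0,0.95]
    - [0,-0.6,-9,0,0,0,1]
    - [-5,-5,-10,0,0,0,1]
    - [-9,-9,-10,0,0,0,1]
    - [-12,-12,-10,0,0,0,1]
    - [-14,-14,-10,0,0,0,1]
    - [-14,-14,-10,0,0,0,1]

```text
time_s: 12.75
tool_pos: [411.9, 178.7, 154.2]
eef_rot: [[0.053, 0.999, -0.002], [0.999, -0.053, -0.001], [-0.001, -0.002, -1.0]]
ft_force: [-0.2, -0.1, -0.8]
grip_width: 0.999
grip_force: 0.0
```

```bash
python3 s.py;  python3 - <<'E'
from m import *
go([*dk(-150,-106.5),52.5],-2.97)
E
```

```text
[([26, 255, 203], [-4.1, 122.4], 234), ([6, 191, 174], [-2.7, 43.5], 214)]
tcp dock [-132.4 -100.3] 154.6 F [0.6 1.  0.5] g 0.997 0.0 t 12.8
shift [-0.62 -1.77 10.2 ] turn [ 0.1 -0.  -0.1] tcp [414.6 180.1 154.6] t 12.8 q [ 0.26  0.38  2.07 -0.    0.69  0.32] F [0.6 1.  0.5] g 0.997 0.0
```

Request:
apply_moves:
  moves:
    - [-0.6,-1.8,3,0,0,0,1]
    - [-0.6,-1.8,6,0,0,0,1]
    - [-0.6,-1.8,9,0,0,0,1]
    - [-0.6,-1.8,10.2,0,0,0,1]
    - [-0.6,-1.8,10.2,0,0,0,0.5]
    - [-0.6,-1.8,10.2,0,0,0,0.5]
    - [-0.6,-1.8,10.2,0,0,0,0.5]
    - [-0.6,-1.8,10.2,0,0,0,0.5]
    - [-0.6,-1.8,10.2,0,0,0,0.5]

```text
time_s: 13.7
tool_pos: [397.1, 176.3, 52.3]
eef_rot: [[0.051, 0.999, 0.001], [0.999, -0.051, 0.0], [0.0, 0.001, -1.0]]
ft_force: [0.3, 0.3, -2.8]
grip_width: 0.668
grip_force: 32.6
```

```bash
python3 - <<'E'
from m import *
go([*dk(-100,-40.5),52.5],-2.97);print(indk(env.get_obs()['tool_pos']))
E
```

```text
shift [ 6.44  4.97 -0.01] turn [ 0.1 -0.   0. ] tcp [397.1 176.3  52.3] t 13.7 q [ 0.27  0.56  2.19 -0.    0.39  0.32] F [ 0.3  0.3 -2.8] g 0.668 32.6
[-149.6 -105. ]
```

Request:
apply_moves:
  moves:
    - [0,0,-0.8,0,0,0,0.5]
    - [3,2,-0.8,0,0,0,0.5]
    - [6.6,4,-0.8,0,0,0,0.5]
    - [6.6,5,-0.8,0,0,0,0.5]
    - [6.6,5,0,0,0,0,0.5]
    - [6.6,6,-0.05,0,0,0,0.5]
    - [6.6,7,-0.05,0,0,0,0.5]
    - [6.6,8,-0.05,0,0,0,0.5]
    - [6.6,9,-0.05,0,0,0,0.5]
    - [6.6,9,-0.05,0,0,0,0.5]

```text
time_s: 14.7
tool_pos: [491.3, 237.2, 52.3]
eef_rot: [[0.052, 0.999, 0.001], [0.999, -0.052, 0.0], [0.0, 0.001, -1.0]]
ft_force: [-0.0, 0.9, -3.9]
grip_width: 0.669
grip_force: 34.0
```

```bash
python3 s.py
```

```text
[([26, 255, 206], [-4.1, 123.0], 229), ([5, 193, 178], [6.5, 44.7], 113)]
tcp dock [-59.7 -39.4] 52.1 F [-0.5  0.2 -3.9] g 0.667 34.0 t 14.8
```

Request:
apply_moves:
  moves:
    - [0,1,0,0,0,0,0.5]
    - [0,2,0,0,0,0,0.5]
    - [0,3,0,0,0,0,0.5]
    - [0,4,-0.1,0,0,0,0.5]
    - [0,4.6,-0.1,0,0,0,0.5]
    - [0,5.2,-0.2,0,0,0,0.5]
    - [0,5.6,-0.2,0,0,0,0.5]
    - [0,5.9,-0.2,0,0,0,0.5]
    - [0,6.1,-0.2,0,0,0,0.5]

```text
time_s: 15.65
tool_pos: [550.5, 235.2, 54.5]
eef_rot: [[0.051, 0.999, -0.001], [0.999, -0.051, 0.001], [0.001, -0.001, -1.0]]
ft_force: [-9.3, 6.3, 5.3]
grip_width: 0.662
grip_force: 35.0
```

```bash
python3 s.py
```

```text
[([26, 255, 207], [-4.2, 123.5], 226)]
tcp dock [  0.4 -38.3] 54.5 F [-4.   6.9  1.3] g 0.665 34.6 t 15.7
```

Request:
apply_moves:
  moves:
    - [0.05,0.3,0,0,0,0,0.5]
    - [0.05,0.6,0,0,0,0,0.5]
    - [0.05,0.7,0,0,0,0,0.5]
    - [0.05,0.7,0,0,0,0,0.5]

```text
time_s: 16.1
tool_pos: [551.3, 234.9, 54.4]
eef_rot: [[0.051, 0.999, -0.015], [0.999, -0.051, -0.002], [-0.003, -0.014, -1.0]]
ft_force: [-32.5, 5.6, 21.8]
grip_width: 0.672
grip_force: 37.0
```

```bash
python3 s.py
```

```text
[([27, 255, 209], [-4.2, 124.1], 232)]
tcp dock [  1.3 -38.5] 54.5 F [-32.9   6.7  21.6] g 0.669 36.9 t 16.1
```

Green is at the hard stop. Release, rise and verify the dock, then turn for the scrapers.

Request:
apply_moves:
  moves:
    - [0,-0.6,0,0,0,0,0.95]
    - [0,-0.6,0,0,0,0,0.95]
    - [0,-0.6,0,0,0,0,0.95]
    - [0,-0.6,-5,0,0,0,0.95]
    - [0,-0.6,-10,0,0,0,1]
    - [0,-0.6,-15,0,0,0,1]
    - [0,-0.6,-20,0,0,0,1]
    - [0,-0.6,-25,0,0,0,1]
    - [0,-0.6,-29,0,0,0,1]
    - [0,-0.6,-29,0,0,0,1]

```text
time_s: 17.15
tool_pos: [553.5, 235.1, 350.5]
eef_rot: [[0.051, 0.999, 0.01], [0.999, -0.051, 0.003], [0.003, 0.01, -1.0]]
ft_force: [-0.1, -0.2, -1.1]
grip_width: 0.997
grip_force: 0.0
```

```bash
python3 - <<'E'
from m import *
go([520,-60,345],-86.6)
E
```

```text
shift [-29.64  -1.84   0.43] turn [ 0.3 -0.6 83.7] tcp [553.5 235.1 350.5] t 17.1 q [ 0.29  0.37  1.47 -0.    1.29  0.34] F [-0.1 -0.2 -1.1] g 0.997 0.0
```

Request:
apply_moves:
  moves:
    - [-29.6,-1.8,0,0,0,83.7,1]
    - [-29.6,-1.8,0,0,0,83.7,1]
    - [-29.6,-1.8,0,0,0,83.7,1]
    - [-29.6,-1.8,0,0,0,83.7,1]
    - [-29.6,-1.8,0,0,0,83.7,1]
    - [-29.6,-1.8,0,0,0,83.7,1]
    - [-29.6,-1.8,0,0,0,83.7,1]
    - [-29.6,-1.8,0,0,0,83.7,1]
    - [-29.6,-1.8,0,0,0,83.7,0.5]
    - [-29.6,-1.8,0,0,0,83.7,0.5]

```text
time_s: 18.15
tool_pos: [519.0, -60.4, 343.8]
eef_rot: [[0.999, 0.052, -0.0], [0.052, -0.999, -0.0], [-0.0, 0.0, -1.0]]
ft_force: [0.2, -0.3, -0.2]
grip_width: 0.693
grip_force: 0.0
```

```bash
cat > sc.py <<'E'
from m import *
import sys
H0={'mid':(10,19),'dark':(5,14),'red':(174,180)}
def scr(p,d,n='top'):
    C=cloud(n,d); H=hsv(p)
    w=(C[...,2]>10)&(C[...,2]<26)&(C[...,0]>300)&(C[...,0]<480)&(C[...,1]>-450)&(C[...,1]<-60)
    k,lab,st,ce=cv2.connectedComponentsWithStats(w.astype(np.uint8))
    for i in range(1,k):
        if st[i,4]>60:
            q=C[lab==i]; q=q[:,:2]; c=q.mean(0)
            bl=(C[...,2]<9)&(H[...,1]<60)&(H[...,2]>70)&(np.hypot(C[...,0]-c[0]-85,C[...,1]-c[1]-4)<55)
            e=C[bl].mean(0)[:2]-c
            r=cv2.minAreaRect(q.astype(np.float32))
            print('handle',np.round(c,1),'rect',np.round(r[0],1),np.round(r[1],1),'blade dist',np.linalg.norm(e).round(1),'yaw',np.degrees(np.arctan2(e[1],e[0])).round(2),st[i,4],H[int(ce[i][1]),int(ce[i][0])])
if __name__=='__main__':
    p,d=grab('top'); scr(p,d); np.savez('pics/last.npz',p=p,d=d)
    if len(sys.argv)>1: c=p[130:310,120:420]; cv2.imwrite(sys.argv[1],cv2.resize(c[...,::-1],None,fx=2.6,fy=2.6,interpolation=cv2.INTER_CUBIC))
E
python3 sc.py; python3 s.py; python3 - <<'E'
from m import *
z=np.load('pics/last.npz'); C=cloud('top',z['d'])
m=(abs(C[...,2]-64)<4)&(C[...,0]>560)&(C[...,1]<-140)&(C[...,0]<740)&(C[...,1]>-460)
q=C[m]; r=cv2.minAreaRect(q[:,:2].astype(np.float32)); print(r,m.sum(),q.mean(0))
H=hsv(z['p']); g=m&(H[...,0]>45)&(H[...,0]<95)&(H[...,1]>60)
t=np.radians(-5); u=C[g][:,:2]; yy=u@[-np.sin(t),np.cos(t)]; print(np.sort(yy).round()[::4])
go([406,-137,160],-86.6)
E
```

```text
handle [ 396.9 -240.8] rect [ 397.  -242.4] [99.5 27. ] blade dist 86.2 yaw 4.95 210 [ 14 166  89]
handle [ 402.  -353.6] rect [ 401.  -353.3] [96.7 27. ] blade dist 86.7 yaw 2.06 216 [  3 205 147]
[([26, 255, 202], [-4.1, 122.8], 235), ([5, 191, 174], [-2.8, 44.2], 214), ([69, 138, 124], [-2.8, -34.7], 234)]
tcp dock [ -15.7 -334.8] 343.9 F [-0.9 -0.4 -0.1] g 0.517 0.0 t 18.2
((649.0034790039062, -303.4396667480469), (246.97154235839844, 95.1565170288086), 84.79081726074219) 1558 [ 648.32802327 -305.59488113   63.83583157]
[]
shift [-11.71   7.03  18.39] turn [ 0.   0.  -0.1] tcp [519.  -60.2 343.9] t 18.2 q [-0.24  0.25  1.66 -0.    1.23  1.27] F [-0.9 -0.4 -0.1] g 0.517 0.0
```

All three jars read home (x about −3 in the camera-biased frame, one per bay). Now I'll pick up the mid-brown scraper.

Request:
apply_moves:
  moves:
    - [-10.5,7.2,5,0,0,0,0.5]
    - [-10.5,7.2,10,0,0,0,0.5]
    - [-10.5,7.2,15,0,0,0,0.5]
    - [-10.5,7.2,20,0,0,0,0.5]
    - [-10.5,7.2,25,0,0,0,0.5]
    - [-10.5,7.2,25,0,0,0,0.5]

```text
time_s: 18.85
tool_pos: [418.2, -138.1, 96.1]
eef_rot: [[0.998, 0.062, 0.002], [0.062, -0.998, -0.001], [0.001, 0.001, -1.0]]
ft_force: [0.9, -0.7, -0.9]
grip_width: 0.497
grip_force: 0.0
```

```bash
python3 - <<'E'
from m import *
p,d=grab('side'); o=env.get_obs(); u,v=proj('side',[450,-138,20])[0]
u,v=int(u),int(v); c=p[max(0,v-60):v+60,u-80:u+80]; cv2.imwrite('pics/s2.png',cv2.resize(c[...,::-1],None,fx=4.5,fy=4.5,interpolation=cv2.INTER_CUBIC)); print(u,v)
go([418,-138.5,13.5],-86.6)
# blade seen from the side camera
C=cloud('side',d); H=hsv(p); bl=(C[...,2]<9)&(H[...,1]<60)&(H[...,2]>110)&(C[...,0]>425)&(C[...,0]<560)&(C[...,1]<-90)&(C[...,1]>-180)
q=C[bl]; print(bl.sum(),q.mean(0),cv2.minAreaRect(q[:,:2].astype(np.float32)))
E
```

```text
309 220
shift [0.32 0.18 7.57] turn [-0.3  0.5  0.1] tcp [ 415.3 -137.2   89.3] t 18.9 q [-0.47  0.49  2.15 -0.    0.51  1.04] F [-2.4 -0.1 -6.1] g 0.497 0.0
220 [ 483.05269337 -132.06137423    4.25844513] ((478.879150390625, -138.51119995117188), (102.36503601074219, 61.95168685913086), 6.355620861053467)
```

View pics/s2.png

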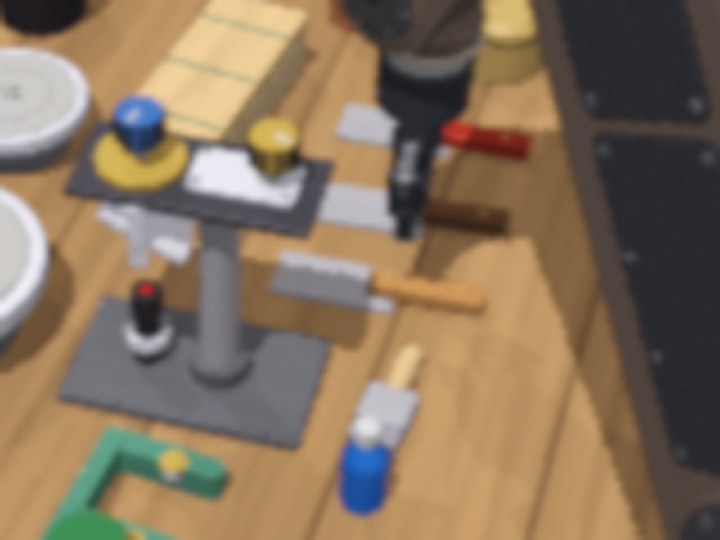

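The mid-brown scraper still lies where it was measured (blade at crop (320,278), handle at (428,292)) and the gripper hangs above it. Descend and grip.

Request:
apply_moves:
  moves:
    - [0.2,0.1,3,0,0,0,0.5]
    - [0.2,0.1,6,0,0,0,0.5]
    - [0.2,0.1,7.5,0,0,0,0.5]
    - [0.2,0.1,7.5,0,0,0,0.5]
    - [0.2,0.1,7.5,0,0,0,0.1]
    - [0.2,0.1,7.5,0,0,0,0.1]
    - [0.2,0.1,7.5,0,0,0,0.1]
    - [0.2,0.1,7.5,0,0,0,0.1]
    - [0.2,0.1,7.5,0,0,0,0.1]
  newtons: 60

```text
time_s: 19.8
tool_pos: [421.2, -138.7, 23.9]
eef_rot: [[0.998, 0.06, 0.002], [0.06, -0.998, -0.001], [0.002, 0.001, -1.0]]
ft_force: [-0.8, 1.2, 9.7]
grip_width: 0.252
grip_force: 59.8
```

```bash
cat >> m.py <<'E'
R0=np.array([652.,-304.5]); RA=np.radians(-5.1); RX=np.array([np.cos(RA),np.sin(RA)]); RY=np.array([-RX[1],RX[0]])
def rk(x,y): return R0+x*RX+y*RY
def inrk(P): e=np.array(P)[:2]-R0; return np.round([e@RX,e@RY],1)
E
python3 - <<'E'
from m import *
go([*rk(-165,76),56],-95.1); go([*rk(-82,76),56],-95.1); print(inrk(env.get_obs()['tool_pos']))
E
```

```text
shift [ 6.87  7.97 -3.19] turn [ 0.1 -0.1  8.5] tcp [ 421.2 -138.7   23.9] t 19.8 q [-0.47  0.63  2.18 -0.    0.33  1.04] F [-0.8  1.2  9.7] g 0.252 59.8
shift [15.08  9.2  -3.17] turn [ 0.1 -0.1  8.5] tcp [ 421.2 -138.7   23.9] t 19.8 q [-0.47  0.63  2.18 -0.    0.33  1.04] F [-0.8  1.2  9.7] g 0.252 59.8
[-244.7  144.6]
```

Only the top 5 mm of the handle is held. I'll regrip lower.

Request:
apply_moves:
  moves:
    - [0,0,0,0,0,0,0.5]
    - [0,0,0,0,0,0,0.5]
    - [0,0,0.5,0,0,0,0.5]
    - [0,0,0.8,0,0,0,0.5]
    - [0,0,0.8,0,0,0,0.5]
    - [0,0,0.8,0,0,0,0.5]

```text
time_s: 20.4
tool_pos: [420.5, -138.5, 14.3]
eef_rot: [[0.998, 0.059, -0.001], [0.059, -0.998, 0.0], [-0.001, -0.0, -1.0]]
ft_force: [0.9, 0.7, -0.2]
grip_width: 0.5
grip_force: 0.0
```

```bash
python3 - <<'E'
from m import *
go([421,-138.7,14],-86.6)
E
```

```text
shift [0.05 0.03 0.03] turn [-0.  0. -0.] tcp [ 420.5 -138.5   14.3] t 20.4 q [-0.47  0.65  2.19 -0.    0.31  1.04] F [ 0.9  0.7 -0.2] g 0.5 0.0
```

Request:
apply_moves:
  moves:
    - [0,0,0,0,0,0,0.1]
    - [0,0,0,0,0,0,0.1]
    - [0,0,0,0,0,0,0.1]
    - [0,0,0,0,0,0,0.1]
    - [0,0,-1,0,0,0,0.1]
    - [0,0,-3,0,0,0,0.1]
    - [0,0,-5,0,0,0,0.1]
    - [0,0,-5,0,0,0,0.1]

```text
time_s: 21.2
tool_pos: [421.3, -138.8, 66.6]
eef_rot: [[0.998, 0.059, 0.003], [0.059, -0.998, -0.002], [0.003, 0.002, -1.0]]
ft_force: [-0.1, 0.3, -2.5]
grip_width: 0.263
grip_force: 68.3
```

```bash
python3 - <<'E'
from m import *
go([*rk(-165,76),58],-95.1); go([*rk(-82,76),58],-95.1); print(inrk(env.get_obs()['tool_pos']))
p,d=grab('side'); C=cloud('side',d); H=hsv(p)
u,v=proj('side',[450,-138,60])[0]; u,v=int(u),int(v); c=p[v-50:v+50,u-70:u+70]; cv2.imwrite('pics/s3.png',cv2.resize(c[...,::-1],None,fx=5,fy=5,interpolation=cv2.INTER_CUBIC))
E
```

```text
shift [6.85 7.95 0.89] turn [ 0.1 -0.2  8.5] tcp [ 421.3 -138.8   66.6] t 21.2 q [-0.47  0.54  2.16 -0.    0.44  1.04] F [-0.1  0.3 -2.5] g 0.263 68.3
shift [15.06  9.17  0.92] turn [ 0.1 -0.2  8.5] tcp [ 421.3 -138.8   66.6] t 21.2 q [-0.47  0.54  2.16 -0.    0.44  1.04] F [-0.1  0.3 -2.5] g 0.263 68.3
[-244.5  144.5]
```

View pics/s3.png

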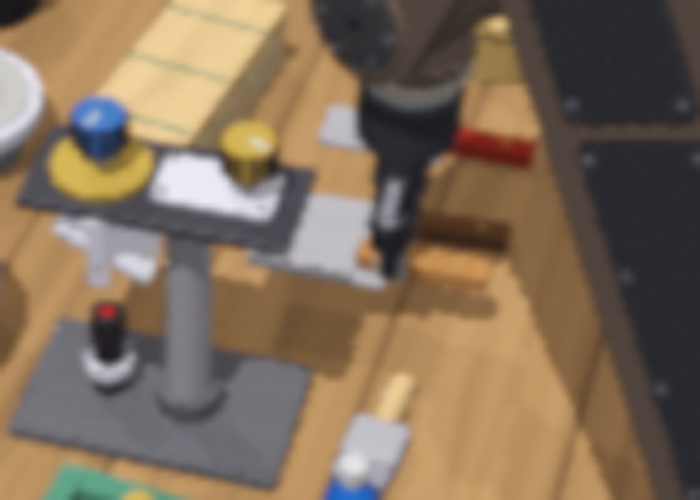

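The scraper is lifted level and clear of the bench. Bring it in front of the left slot.

Request:
apply_moves:
  moves:
    - [2,4,0,0,0,8.5,0.1]
    - [5,8,0.3,0,0,8.5,0.1]
    - [6.4,8,0.9,0,0,8.5,0.1]
    - [6.4,8,0.9,0,0,8.5,0.1]
    - [6.4,8,0.9,0,0,8.5,0.1]

```text
time_s: 21.75
tool_pos: [488.0, -213.6, 54.5]
eef_rot: [[0.996, -0.089, -0.003], [-0.089, -0.996, 0.001], [-0.003, -0.001, -1.0]]
ft_force: [-0.0, 0.0, -2.2]
grip_width: 0.262
grip_force: 67.4
```

```bash
python3 - <<'E'
from m import *
go([*rk(-165,76),58],-95.1); go([*rk(-82,76),58],-95.1); print(inrk(env.get_obs()['tool_pos']))
p,d=grab('top'); C=cloud('top',d); H=hsv(p)
m=(abs(C[...,2]-64)<4)&(C[...,0]>560)&(C[...,1]<-140)&(C[...,0]<740)&(C[...,1]>-460)
r=cv2.minAreaRect(C[m][:,:2].astype(np.float32)); print('rack',r)
u,v=proj('top',[570,-235,50])[0]; u,v=int(u),int(v); c=p[v-50:v+50,u-70:u+70]; cv2.imwrite('pics/s4.png',cv2.resize(c[...,::-1],None,fx=5,fy=5,interpolation=cv2.INTER_CUBIC)); print(u,v)
b=(C[...,2]>38)&(C[...,2]<56)&(H[...,1]<70)&(C[...,0]>500)&(C[...,0]<608)&(C[...,1]<-170)&(C[...,1]>-300)
q=C[b][:,:2]; print('blade',b.sum(),C[b].mean(0),inrk(q.mean(0)),cv2.minAreaRect(q.astype(np.float32)))
E
```

```text
shift [ 0.64 -0.   -0.35] turn [-0.1  0.2  0. ] tcp [ 488.  -213.6   54.5] t 21.8 q [-0.54  0.63  1.95 -0.    0.56  1.12] F [-0.   0.  -2.2] g 0.262 67.4
shift [ 8.94 -0.   -0.37] turn [-0.1  0.2  0. ] tcp [ 488.  -213.6   54.5] t 21.8 q [-0.54  0.63  1.95 -0.    0.56  1.12] F [-0.   0.  -2.2] g 0.262 67.4
[-171.5   76. ]
rack ((648.9977416992188, -303.30615234375), (246.99765014648438, 95.50420379638672), 84.81328582763672)
341 220
blade 56 [ 583.48208673 -213.02662571   42.21445865] [-76.4  85. ] ((582.0449829101562, -217.4080810546875), (28.9733943939209, 52.580902099609375), 9.324162483215332)
```

View pics/s4.png

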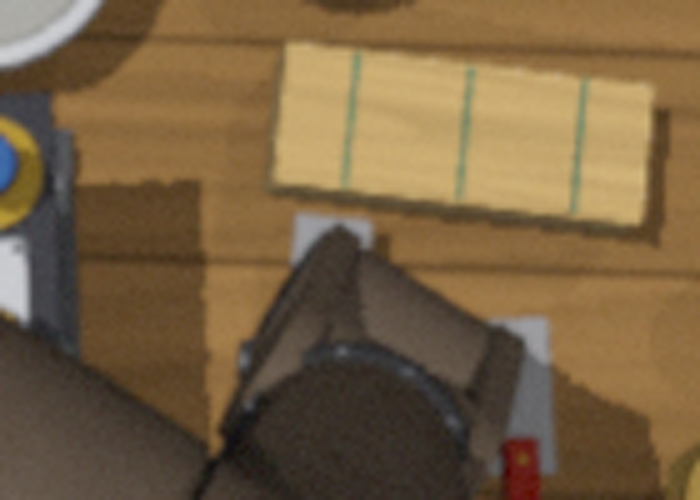

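The blade (front edge at crop x 293–375) sits about 3 mm left of the slot's green line. I'll shift right, raise 4 mm, then slide in.

Request:
apply_moves:
  moves:
    - [0,0.3,-0.35,0,0,0,0.1]
    - [0,0.3,-0.35,0,0,0,0.1]
    - [1,0.3,-0.35,0,0,0,0.1]
    - [2,0.3,-0.35,0,0,0,0.1]
    - [3,0.3,-0.35,0,0,0,0.1]
    - [4,0.3,-0.35,0,0,0,0.1]
    - [5,0.3,-0.35,0,0,0,0.1]

```text
time_s: 22.5
tool_pos: [539.7, -222.1, 58.9]
eef_rot: [[0.996, -0.089, -0.0], [-0.089, -0.996, -0.0], [-0.0, 0.0, -1.0]]
ft_force: [1.2, -0.1, -1.6]
grip_width: 0.262
grip_force: 67.4
```

```bash
cat > r.py <<'E'
from m import *
o=env.get_obs(); print('tcp rack',inrk(o['tool_pos']),round(o['tool_pos'][2],1),'F',np.round(o['ft_force'],1),'T',np.round(o['wrist_torque'],2),'g',round(o['grip_width'],3),round(o['grip_force'],1),'t',round(o['time_s'],1))
E
python3 r.py
```

```text
tcp rack [-119.2   72.1] 58.9 F [ 1.2 -0.1 -1.6] T [-0.03  0.03  0.03] g 0.262 67.4 t 22.5
```

Request:
apply_moves:
  moves:
    - [1,0,0,0,0,0,0.1]
    - [2,0,0,0,0,0,0.1]
    - [2.8,0,0,0,0,0,0.1]
    - [3.3,0,0,0,0,0,0.1]
    - [3.7,0,0,0,0,0,0.1]
    - [4.0,0,0,0,0,0,0.1]
    - [4.2,0,0,0,0,0,0.1]
    - [4.2,0,0,0,0,0,0.1]

```text
time_s: 23.3
tool_pos: [578.3, -225.2, 58.5]
eef_rot: [[0.996, -0.09, -0.005], [-0.09, -0.996, 0.002], [-0.006, -0.002, -1.0]]
ft_force: [-11.9, 1.2, 1.4]
grip_width: 0.261
grip_force: 69.8
```

```bash
python3 r.py
```

```text
tcp rack [-80.4  72.4] 58.5 F [-11.9   1.2   1.4] T [ 0.06  1.67 -0.22] g 0.261 69.8 t 23.3
```

Request:
apply_moves:
  moves:
    - [0.2,0,0,0,0,0,0.1]
    - [0.2,0,0,0,0,0,0.1]
    - [0,0,0.2,0,0,0,0.1]
    - [-0.1,0,0.35,0,0,0,0.1]
    - [-0.1,0,0.35,0,0,0,0.5]
    - [-0.1,0,0.35,0,0,0,0.5]
    - [-0.1,0,0.35,0,0,0,0.5]
    - [-0.1,0,-4,0,0,0,0.5]
    - [-3,0,-8,0,0,0,0.5]
    - [-10,0,-10,0,0,0,0.5]

```text
time_s: 24.3
tool_pos: [504.6, -219.6, 155.9]
eef_rot: [[0.996, -0.088, 0.006], [-0.088, -0.996, -0.003], [0.006, 0.003, -1.0]]
ft_force: [0.5, 0.1, 0.3]
grip_width: 0.499
grip_force: 0.0
```

Request:
apply_moves:
  moves:
    - [-10,-12,-5,0,0,0,0.5]
    - [-10,-12,-5,0,0,0,0.5]
    - [-10,-12,-5,0,0,0,0.5]
    - [-10,-12,-5,0,0,0,0.5]

```text
time_s: 24.7
tool_pos: [411.7, -87.9, 204.2]
eef_rot: [[0.996, -0.088, 0.001], [-0.088, -0.996, -0.0], [0.001, 0.0, -1.0]]
ft_force: [0.5, -0.1, -0.2]
grip_width: 0.495
grip_force: 0.0
```

```bash
python3 sc.py; python3 - <<'E'
from m import *
z=np.load('pics/last.npz'); C=cloud('top',z['d'])
m=(C[...,2]>44)&(C[...,2]<75)&(C[...,0]>440)&(C[...,0]<590)&(C[...,1]<-190)&(C[...,1]>-260)
q=C[m]; print(m.sum(), q.mean(0) if m.sum() else '', cv2.minAreaRect(q[:,:2].astype(np.float32)) if m.sum() else '')
go([416.5,-241.5,100],-85.1)
E
```

```text
handle [ 397.  -240.9] rect [ 398.  -241.1] [97.6 25.1] blade dist 82.4 yaw 3.98 213 [ 13 159  53]
handle [ 400.8 -353.4] rect [ 401.  -353.8] [96.5 24.9] blade dist 87.0 yaw 2.09 217 [  3 202 135]
214 [ 549.09841498 -220.99519224   56.08025331] ((546.9901123046875, -226.58642578125), (86.13200378417969, 46.39684295654297), 5.600026607513428)
shift [ 1.77 15.26 10.44] turn [ 0.  -0.1 -9.9] tcp [412.1 -87.9 204.3] t 24.8 q [-0.37  0.26  2.08  0.    0.8   1.29] F [-0.6  0.7  0.3] g 0.497 0.0
```

Mid-brown is home in its slot: the handle centre is near x 547, as expected. Next is the dark-brown one.

Request:
apply_moves:
  moves:
    - [2,5,3,0,0,-9.9,0.5]
    - [2.2,10,6,0,0,-9.9,0.5]
    - [2.2,15.2,9,0,0,-9.9,0.5]
    - [2.2,15.2,13,0,0,-9.9,0.5]
    - [2.2,15.2,15,0,0,-9.9,0.5]
    - [2.2,15.2,15,0,0,-9.9,0.5]
    - [2.2,15.2,15,0,0,-9.9,0.5]

```text
time_s: 25.45
tool_pos: [422.4, -244.1, 52.7]
eef_rot: [[0.997, 0.083, -0.001], [0.083, -0.997, 0.001], [-0.001, -0.001, -1.0]]
ft_force: [0.0, 0.6, 0.0]
grip_width: 0.501
grip_force: 0.0
```

```bash
python3 - <<'E'
from m import *
go([421,-241,14.3],-85.2)
E
```

```text
shift [-0.12 -0.31  3.84] turn [-0.  0. -0.] tcp [ 422.4 -244.1   52.7] t 25.4 q [-0.66  0.6   2.06 -0.    0.48  0.83] F [0.  0.6 0. ] g 0.501 0.0
```

Request:
apply_moves:
  moves:
    - [-0.1,-0.2,2,0,0,0,0.5]
    - [-0.1,-0.2,3.8,0,0,0,0.5]
    - [-0.1,-0.2,3.9,0,0,0,0.5]
    - [-0.1,-0.2,3.9,0,0,0,0.5]
    - [-0.1,-0.2,3.9,0,0,0,0.1]
    - [-0.1,-0.2,3.9,0,0,0,0.1]
    - [-0.1,-0.2,3.9,0,0,0,0.1]
    - [-0.1,-0.2,3.9,0,0,0,0.1]

```text
time_s: 26.25
tool_pos: [421.7, -242.0, 15.4]
eef_rot: [[0.996, 0.084, 0.002], [0.084, -0.996, -0.002], [0.002, 0.002, -1.0]]
ft_force: [0.6, 2.9, 12.2]
grip_width: 0.268
grip_force: 58.6
```

```bash
python3 - <<'E'
from m import *
go([*rk(-170,-3.3),58.3],-95.1); print(inrk(env.get_obs()['tool_pos']))
E
```

```text
shift [ 5.63  5.56 -4.27] turn [ 0.1 -0.1  9.9] tcp [ 421.7 -242.    15.4] t 26.2 q [-0.66  0.67  2.08 -0.    0.39  0.83] F [ 0.6  2.9 12.2] g 0.268 58.6
[-234.9   41.7]
```

Request:
apply_moves:
  moves:
    - [0,0,-2,0,0,0,0.1]
    - [0,0,-4.4,0,0,0,0.1]
    - [2,3,-4.4,0,0,9.9,0.1]
    - [5,5.6,-4.4,0,0,9.9,0.1]
    - [5.6,5.6,-4.4,0,0,9.9,0.1]
    - [5.6,5.6,-4.4,0,0,9.9,0.1]
    - [5.6,5.6,-4.4,0,0,9.9,0.1]

```text
time_s: 26.95
tool_pos: [480.8, -292.2, 57.9]
eef_rot: [[0.996, -0.089, -0.001], [-0.089, -0.996, 0.001], [-0.001, -0.0, -1.0]]
ft_force: [-1.0, -0.5, -1.8]
grip_width: 0.265
grip_force: 59.6
```

```bash
python3 r.py; python3 - <<'E'
from m import *
go([*rk(-130,-3.3),58.9],-95.1)
p,d=grab('top'); C=cloud('top',d); H=hsv(p); cy=-303.3
b=(C[...,2]>36)&(C[...,2]<56)&(H[...,1]<70)&(C[...,0]>500)&(C[...,0]<600)&(C[...,1]<-245)&(C[...,1]>-360)
q=C[b][:,:2]; e=q-np.array([649,-303.3]); y=e@RY; print('blade',b.sum(),C[b].mean(0),'rack y ext',np.percentile(y,[2,98]),'x',np.percentile(e@RX,[2,98]))
E
```

```text
tcp rack [-171.6   -3. ] 57.9 F [-1.  -0.5 -1.8] T [ 0.02  0.09 -0.07] g 0.265 59.6 t 26.9
shift [ 4.16  0.03 -0.1 ] turn [-0.  0.  0.] tcp [ 480.8 -292.2   57.9] t 26.9 q [-0.66  0.65  1.87 -0.    0.62  1.  ] F [-1.  -0.5 -1.8] g 0.265 59.6
blade 148 [ 568.42338338 -284.15651526   44.60322308] rack y ext [-19.50420593  51.17887107] x [-116.39634765  -59.75351502]
```

```bash
python3 - <<'E'
from m import *
p,d=grab('top'); C=cloud('top',d); H=hsv(p)
e=C[...,:2]-np.array([649,-303.3]); x=e@RX; y=e@RY
b=(C[...,2]>38)&(C[...,2]<54)&(H[...,1]<70)&(abs(y)<50)
for a in range(-100,-50,6):
    s=b&(x>a)&(x<=a+6); print(a,s.sum(),np.round([y[s].min(),y[s].max()],1) if s.sum() else '')
c=p[190:270,290:400]; cv2.imwrite('pics/s5.png',cv2.resize(c[...,::-1],None,fx=6,fy=6,interpolation=cv2.INTER_CUBIC))
E
```

```text
-100 11 [ 4.8 22.1]
-94 13 [-0.5 22.4]
-88 17 [-6.6 22.4]
-82 16 [-10.3  23.7]
-76 25 [-15.4  47.1]
-70 27 [-23.5  48.2]
-64 6 [-20.2  48.7]
-58 1 [49.1 49.1]
-52 2 [48.8 48.8]
```

The blade spans −23.5 to +23 in the middle slot's frame, so it is centred. Insert.

Request:
apply_moves:
  moves:
    - [1,0,-0.1,0,0,0,0.1]
    - [2,0,-0.1,0,0,0,0.1]
    - [3,0,-0.1,0,0,0,0.1]
    - [4,0,-0.1,0,0,0,0.1]
    - [5,0,-0.1,0,0,0,0.1]
    - [6,0,-0.1,0,0,0,0.1]
    - [7,0,-0.1,0,0,0,0.1]
    - [8,0,-0.1,0,0,0,0.1]
    - [8.4,0,-0.1,0,0,0,0.1]

```text
time_s: 27.95
tool_pos: [566.3, -300.6, 58.7]
eef_rot: [[0.996, -0.089, 0.0], [-0.089, -0.996, -0.0], [0.0, 0.0, -1.0]]
ft_force: [-0.1, 0.6, -1.1]
grip_width: 0.265
grip_force: 59.6
```

```bash
python3 r.py
```

```text
tcp rack [-85.7  -3.7] 58.7 F [-0.1  0.6 -1.1] T [-0.    0.1   0.05] g 0.265 59.6 t 27.9
```

Request:
apply_moves:
  moves:
    - [0.3,0,0,0,0,0,0.1]
    - [0.6,0,0,0,0,0,0.1]
    - [0.9,0,0,0,0,0,0.1]
    - [1.0,0,0,0,0,0,0.1]

```text
time_s: 28.35
tool_pos: [572.0, -300.2, 57.7]
eef_rot: [[0.996, -0.089, -0.008], [-0.089, -0.996, 0.004], [-0.008, -0.003, -1.0]]
ft_force: [-18.4, 2.0, 0.0]
grip_width: 0.26
grip_force: 60.3
```

```bash
python3 r.py
```

```text
tcp rack [-80.1  -2.8] 57.7 F [-18.4   2.    0. ] T [ 0.4   3.11 -0.12] g 0.26 60.3 t 28.4
```

Request:
apply_moves:
  moves:
    - [0.9,0,0.1,0,0,0,0.1]
    - [0.1,0,0.3,0,0,0,0.1]
    - [-0.3,0,0.3,0,0,0,0.5]
    - [-0.3,0,0.3,0,0,0,0.5]
    - [-0.3,0,0.3,0,0,0,0.5]
    - [-0.3,0,-4,0,0,0,0.5]
    - [-0.3,0,-8,0,0,0,0.5]
    - [-5,0,-11,0,0,0,0.5]
    - [-10,0,-11,0,0,0,0.5]
    - [-14,-4,-11,0,0,0,0.5]

```text
time_s: 29.35
tool_pos: [444.8, -258.0, 169.8]
eef_rot: [[0.996, -0.092, 0.003], [-0.092, -0.996, -0.002], [0.003, 0.002, -1.0]]
ft_force: [1.6, 0.7, 0.4]
grip_width: 0.501
grip_force: 0.0
```

```bash
python3 sc.py; python3 - <<'E'
from m import *
z=np.load('pics/last.npz'); C=cloud('top',z['d']); e=C[...,:2]-np.array([649,-303.3]); x=e@RX; y=e@RY
for c in (76,0):
    m=(C[...,2]>48)&(C[...,2]<66)&(x<-50)&(x>-200)&(abs(y-c)<20); q=np.c_[x[m],y[m]]; print(c,m.sum(),np.percentile(q,[2,98],axis=0).round(1).tolist() if m.sum() else '')
go([425,-355,60],-87.9)
E
```

```text
76 229 [[-150.5, 59.8], [-55.7, 84.3]]
0 115 [[-110.9, -14.7], [-57.4, 9.6]]
shift [-0.36 10.56 10.81] turn [-0.2  0.3 -7.3] tcp [ 438.7 -250.6  168.4] t 29.4 q [-0.65  0.42  1.93  0.    0.8   1.01] F [-2.6  4.3 -0.2] g 0.503 0.0
```

```bash
python3 - <<'E'
from m import *
p,d=grab('side'); C=cloud('side',d); H=hsv(p)
m=((H[...,0]<6)|(H[...,0]>172))&(H[...,1]>150)&(C[...,2]>8)&(C[...,2]<30)&(C[...,0]>300)&(C[...,0]<500)&(C[...,1]<-280)&(C[...,1]>-450)
q=C[m]; print(m.sum(),q.mean(0) if m.sum() else '',cv2.minAreaRect(q[:,:2].astype(np.float32)) if m.sum()>3 else '')
go([425,-355,60],-87.9)
E
```

```text
84 [ 400.58751098 -350.26795232   16.60255271] ((400.75823974609375, -352.5653076171875), (89.00940704345703, 25.922103881835938), 5.81061315536499)
shift [-0.75 10.33 10.88] turn [-0.1  0.2 -7.2] tcp [ 442.1 -253.   169. ] t 29.4 q [-0.65  0.43  1.92  0.    0.8   1.01] F [ 0.6 -1.5  0.1] g 0.498 0.0
```

Red hasn't moved. Go over it and down.

Request:
apply_moves:
  moves:
    - [-0.7,4,0,0,0,-7.2,0.5]
    - [-0.7,8,3,0,0,-7.2,0.5]
    - [-0.7,10.2,6,0,0,-7.2,0.5]
    - [-0.7,10.2,10,0,0,-7.2,0.5]
    - [-0.7,10.2,11.2,0,0,-7.2,0.5]
    - [-0.7,10.2,11.2,0,0,-7.2,0.5]
    - [-0.7,10.2,11.2,0,0,-7.2,0.5]

```text
time_s: 30.15
tool_pos: [430.9, -357.5, 57.9]
eef_rot: [[0.999, 0.037, 0.001], [0.037, -0.999, -0.001], [0.001, 0.001, -1.0]]
ft_force: [-0.1, -1.2, 1.0]
grip_width: 0.495
grip_force: 0.0
```

```bash
python3 - <<'E'
from m import *
go([425,-355,14.3],-87.9)
E
```

```text
shift [-0.59 -0.27  4.36] turn [ 0.1 -0.   0. ] tcp [ 430.9 -357.5   57.9] t 30.1 q [-0.81  0.65  1.88 -0.    0.61  0.72] F [-0.1 -1.2  1. ] g 0.495 0.0
```

Request:
apply_moves:
  moves:
    - [-0.6,-0.3,2,0,0,0,0.5]
    - [-0.6,-0.3,4.2,0,0,0,0.5]
    - [-0.6,-0.3,4.4,0,0,0,0.5]
    - [-0.6,-0.3,4.4,0,0,0,0.5]
    - [-0.6,-0.3,4.4,0,0,0,0.1]
    - [-0.6,-0.3,4.4,0,0,0,0.1]
    - [-0.6,-0.3,4.4,0,0,0,0.1]
    - [-0.6,-0.3,4.4,0,0,0,0.1]

```text
time_s: 30.95
tool_pos: [424.9, -355.0, 14.9]
eef_rot: [[0.999, 0.037, 0.002], [0.037, -0.999, -0.002], [0.002, 0.002, -1.0]]
ft_force: [-0.7, 3.3, 12.3]
grip_width: 0.265
grip_force: 69.6
```

```bash
python3 - <<'E'
from m import *
go([*rk(-170,-79.4),58.5],-95.1); print(inrk(env.get_obs()['tool_pos']))
E
```

```text
shift [ 5.03  1.54 -4.34] turn [ 0.1 -0.1  7.2] tcp [ 424.9 -355.    14.9] t 30.9 q [-0.82  0.72  1.91  0.    0.51  0.72] F [-0.7  3.3 12.3] g 0.265 69.6
[-221.7  -70.5]
```

Request:
apply_moves:
  moves:
    - [0,0,-2,0,0,0,0.1]
    - [0,0,-4.4,0,0,0,0.1]
    - [2,1.5,-4.4,0,0,7.2,0.1]
    - [5,1.5,-4.4,0,0,7.2,0.1]
    - [5,1.5,-4.4,0,0,7.2,0.1]
    - [5,1.5,-4.4,0,0,7.2,0.1]

```text
time_s: 31.55
tool_pos: [474.8, -367.5, 57.4]
eef_rot: [[0.996, -0.088, 0.0], [-0.088, -0.996, -0.001], [0.0, 0.0, -1.0]]
ft_force: [-1.3, 0.6, -1.2]
grip_width: 0.264
grip_force: 67.3
```

```bash
python3 r.py; python3 - <<'E'
from m import *
go([*rk(-86,-79.4),58.5],-95.1)
p,d=grab('top'); C=cloud('top',d); H=hsv(p)
e=C[...,:2]-np.array([649,-303.3]); x=e@RX; y=e@RY
b=(C[...,2]>38)&(C[...,2]<54)&(H[...,1]<70)&(abs(y+76)<40)
for a in range(-100,-50,6):
    s=b&(x>a)&(x<=a+6); print(a,s.sum(),np.round([y[s].min(),y[s].max()],1) if s.sum() else '')
E
```

```text
tcp rack [-170.9  -78.5] 57.4 F [-1.3  0.6 -1.2] T [-0.04  0.02  0.03] g 0.264 67.3 t 31.6
shift [ 8.49  0.09 -0.1 ] turn [ 0. -0.  0.] tcp [ 474.8 -367.5   57.4] t 31.6 q [-0.77  0.69  1.78 -0.    0.67  0.89] F [-1.3  0.6 -1.2] g 0.264 67.3
-100 16 [-84.6 -52.5]
-94 20 [-90.6 -54.5]
-88 23 [-94.8 -54.9]
-82 26 [-101.6  -53.3]
-76 27 [-101.4  -52.1]
-70 26 [-99.4 -51.5]
-64 15 [-98.2 -52.3]
-58 0 
-52 0
```

Request:
apply_moves:
  moves:
    - [1,0,-0.1,0,0,0,0.1]
    - [2,0,-0.1,0,0,0,0.1]
    - [3,0,-0.1,0,0,0,0.1]
    - [4,0,-0.1,0,0,0,0.1]
    - [5,0,-0.1,0,0,0,0.1]
    - [6,0,-0.1,0,0,0,0.1]
    - [7,0,-0.1,0,0,0,0.1]
    - [8,0,-0.1,0,0,0,0.1]
    - [8.6,0,-0.1,0,0,0,0.1]
    - [9.0,0,-0.1,0,0,0,0.1]

```text
time_s: 32.6
tool_pos: [563.0, -375.1, 57.1]
eef_rot: [[0.996, -0.089, -0.005], [-0.089, -0.996, 0.002], [-0.005, -0.002, -1.0]]
ft_force: [-22.6, 1.3, 2.1]
grip_width: 0.262
grip_force: 69.7
```

Request:
apply_moves:
  moves:
    - [0.2,0,0,0,0,0,0.1]
    - [0.4,0,0,0,0,0,0.1]
    - [0.4,0,0,0,0,0,0.1]

```text
time_s: 32.9
tool_pos: [563.0, -375.0, 56.5]
eef_rot: [[0.996, -0.09, -0.012], [-0.09, -0.996, 0.006], [-0.012, -0.005, -1.0]]
ft_force: [-29.7, 2.5, 6.5]
grip_width: 0.265
grip_force: 72.0
```

```bash
python3 r.py
```

```text
tcp rack [-82.3 -78.2] 56.5 F [-29.7   2.5   6.5] T [ 0.33  4.35 -0.32] g 0.265 72.0 t 32.9
```

Request:
apply_moves:
  moves:
    - [-0.1,0,0,0,0,0,0.1]
    - [-0.5,0,0.1,0,0,0,0.1]
    - [-0.6,0,0.1,0,0,0,0.5]
    - [-0.6,0,0.1,0,0,0,0.5]
    - [-0.6,0,0.1,0,0,0,0.5]
    - [-0.6,0,-5,0,0,0,0.5]
    - [-0.6,0,-10,0,0,0,0.5]
    - [-2,0,-15,0,0,0,0.5]
    - [-4,0,-20,0,0,0,0.5]
    - [-6,0,-25,0,0,0,0.5]

```text
time_s: 33.9
tool_pos: [512.0, -370.8, 300.0]
eef_rot: [[0.996, -0.089, 0.001], [-0.089, -0.996, -0.001], [0.001, 0.0, -1.0]]
ft_force: [-0.3, -1.2, 0.5]
grip_width: 0.5
grip_force: 0.0
```

```bash
python3 - <<'E'
from m import *
go([492,3.5,340],75)
E
```

```text
shift [ -5.31 -37.1   -4.02] turn [ 1.000e-01  0.000e+00 -1.701e+02] tcp [ 512.  -370.8  300. ] t 33.9 q [-0.73  0.45  1.47  0.    1.22  0.93] F [-0.3 -1.2  0.5] g 0.5 0.0
```

Scrapers are done. Move over knob A, turning to closing-line yaw about +66°, then check the dock, rack and spot.

Request:
apply_moves:
  moves:
    - [-5.3,-37.1,-5,0,0,-161,0.65]
    - [-5.3,-37.1,-5,0,0,-161,0.65]
    - [-5.3,-37.1,-5,0,0,-161,0.65]
    - [-5.3,-37.1,-5,0,0,-161,0.65]
    - [-5.3,-37.1,-5,0,0,-161,0.65]
    - [-5.3,-37.1,-5,0,0,-161,0.65]
    - [-5.3,-37.1,-5,0,0,-161,0.65]
    - [-5.3,-37.1,-5,0,0,-161,0.65]
    - [-5.3,-37.1,-5,0,0,-161,0.65]
    - [-5.3,-37.1,-5,0,0,-161,0.65]

```text
time_s: 34.9
tool_pos: [492.8, 4.4, 348.4]
eef_rot: [[0.151, 0.989, 0.001], [0.989, -0.151, -0.0], [-0.0, 0.001, -1.0]]
ft_force: [-0.3, -0.1, -0.1]
grip_width: 0.652
grip_force: 0.0
```

```bash
cat > w.py <<'E'
from m import *
import sys
from scipy.ndimage import center_of_mass
def spot():
    p,d=grab('top'); C=cloud('top',d)
    u0,v0=proj('top',[779.8,25.1,77])[0].round().astype(int); a=p.astype(float)
    W=a[v0-16:v0+17,u0-22:u0+23]; red=W[...,0]-W[...,1:].max(2); red[red<20]=0
    print('maxred',red.max())
    if red.max()>0:
        r,c=center_of_mass(red); S=at_z('top',(u0-22+c,v0-16+r),77)[0]
    else: S=None
    q=C[(abs(C[...,2]-77)<5)&(np.hypot(C[...,0]-779,C[...,1]-26)<118)]; hull=cv2.convexHull(q[:,:2].astype(np.float32)); (cx,cy),r_=cv2.minEnclosingCircle(hull)
    # cross: darkest blob near the centre at 12 mm circle
    g=W.mean(2); uu,vv=np.meshgrid(np.arange(45)+u0-22,np.arange(33)+v0-16)
    cu,cv_=proj('top',[cx,cy,77])[0]; near=np.hypot(uu-cu,vv-cv_)<5; k=np.clip(np.median(g)-15-g,0,None)*near*(red==0)
    X=at_z('top',((k*uu).sum()/k.sum(),(k*vv).sum()/k.sum()),77)[0] if k.sum() else None
    o=np.array([589.7,11.3]); f=lambda P:(np.arctan2(P[1]-o[1],P[0]-o[0]),np.hypot(*(P[:2]-o)))
    print('spot',S,'wheel',cx,cy,r_,'cross',X)
    if S is not None and X is not None:
        A,B=f(S),f(X); print('screw A turn rad',(B[0]-A[0])/.043,'deg',np.degrees((B[0]-A[0])/.043),'B deg',np.degrees((B[1]-A[1])/8),'dist',np.hypot(*(S-X)[:2]))
    return p,(u0,v0)
if __name__=='__main__':
    p,(u,v)=spot()
    if len(sys.argv)>1: c=p[v-20:v+21,u-26:u+27]; cv2.imwrite(sys.argv[1],cv2.resize(c[...,::-1],None,fx=12,fy=12,interpolation=cv2.INTER_CUBIC))
E
python3 w.py; python3 s.py pics/d2.png; python3 - <<'E'
from m import *
go([492,4,340],66); p,d=grab('top'); C=cloud('top',d)
e=C[...,:2]-np.array([649,-303.3]); x=e@RX; y=e@RY
for c in (76,0,-76):
    m=(C[...,2]>48)&(C[...,2]<66)&(x<-50)&(x>-200)&(abs(y-c)<20); q=np.c_[x[m],y[m]]; print(c,m.sum(),np.percentile(q,[2,98],axis=0).round(1).tolist() if m.sum() else '')
E
```

```text
maxred 57.0
spot [783.85000165  45.29317244  77.        ] wheel 780.0591430664062 25.956937789916992 100.12178802490234 cross [782.50854318  24.65583329  77.        ]
screw A turn rad -2.422576415650522 deg -138.80340416470557 B deg -27.450790947388505 dist 20.680891614239243
[([26, 255, 202], [-3.8, 123.3], 229), ([5, 191, 174], [-2.7, 43.6], 217), ([67, 133, 127], [-2.7, -34.9], 237)]
tcp dock [ -45.1 -272.5] 348.2 F [-0.9  0.1  0.6] g 0.649 0.0 t 35.0
shift [ 0.03 -0.09  0.82] turn [  0.   0. -75.] tcp [492.8   3.6 348.2] t 35.0 q [-0.13  0.2   1.72 -0.    1.23  0.03] F [-0.9  0.1  0.6] g 0.649 0.0
76 226 [[-150.4, 59.9], [-54.9, 84.1]]
0 229 [[-153.3, -14.9], [-57.7, 9.2]]
-76 236 [[-151.4, -90.0], [-55.7, -66.1]]
```

Jars and scrapers all read home. Finish the turn and come down on knob A.

Request:
apply_moves:
  moves:
    - [0,0,0,0,0,-75,0.65]
    - [0,0,0,0,0,-75,0.65]
    - [0,0,0,0,0,-75,0.65]
    - [0,0,0,0,0,-75,0.65]
    - [0,0,0,0,0,-75,0.65]
    - [0,0,0,0,0,-75,0.65]
    - [0,0,0,0,0,-75,0.65]
    - [0,0,0,0,0,-75,0.65]
    - [0,0,0,0,0,-75,0.65]
    - [0,0,0,0,0,-75,0.65]

```text
time_s: 36.05
tool_pos: [492.8, 2.8, 347.9]
eef_rot: [[-0.911, 0.412, 0.0], [0.412, 0.911, -0.0], [-0.0, -0.0, -1.0]]
ft_force: [0.3, -0.2, -0.4]
grip_width: 0.652
grip_force: 0.0
```

```bash
python3 - <<'E'
from m import *
go([493,3.5,247],69)
E
```

```text
shift [1.000e-02 7.000e-02 1.009e+01] turn [-0.   0.  -3.4] tcp [492.8   2.8 347.9] t 36.0 q [-0.13  0.2   1.72 -0.    1.23 -1.27] F [ 0.3 -0.2 -0.4] g 0.652 0.0
```

Request:
apply_moves:
  moves:
    - [0,0.1,4,0,0,0,0.65]
    - [0,0.1,8,0,0,0,0.65]
    - [0,0.1,10.1,0,0,0,0.65]
    - [0,0.1,10.1,0,0,0,0.65]
    - [0,0.1,10.1,0,0,0,0.3]
    - [0,0.1,10.1,0,0,0,0.3]
    - [0,0.1,10.1,0,0,0,0.3]
    - [0,0.1,10.1,0,0,0,0.3]
  newtons: 25

```text
time_s: 36.85
tool_pos: [493.4, 3.2, 248.3]
eef_rot: [[-0.911, 0.411, 0.002], [0.411, 0.911, -0.002], [-0.002, -0.001, -1.0]]
ft_force: [-1.0, -5.6, -1.9]
grip_width: 0.412
grip_force: 25.5
```

```bash
python3 r.py; python3 - <<'E'
from m import *
go([493,3.5,247],66)
E
```

```text
tcp rack [-185.3  292.4] 248.3 F [-1.  -5.6 -1.9] T [-0.9   0.27 -0.08] g 0.412 25.5 t 36.9
shift [0.05 0.01 0.13] turn [-0.   0.1 -0.3] tcp [493.4   3.2 248.3] t 36.9 q [-0.13  0.3   1.87 -0.    0.98 -1.27] F [-1.  -5.6 -1.9] g 0.412 25.5
```

Request:
apply_moves:
  moves:
    - [0,0,0,0,0,80,0.3]
    - [0,0,0,0,0,80,0.3]
    - [0,0,0,0,0,80,0.3]
    - [0,0,0,0,0,80,0.3]
    - [0,0,0,0,0,80,0.3]
    - [0,0,0,0,0,80,0.3]
    - [0,0,0,0,0,80,0.3]
    - [0,0,0,0,0,80,0.3]
    - [0,0,0,0,0,80,0.3]
    - [0,0,0,0,0,80,0.3]

```text
time_s: 37.85
tool_pos: [493.4, 3.2, 248.3]
eef_rot: [[0.252, 0.968, 0.002], [0.968, -0.252, -0.002], [-0.001, 0.002, -1.0]]
ft_force: [-1.5, -6.2, -1.6]
grip_width: 0.411
grip_force: 25.5
```

```bash
python3 r.py; python3 w.py
```

```text
tcp rack [-185.3  292.4] 248.3 F [-1.5 -6.2 -1.6] T [-0.99  0.21  0.05] g 0.411 25.5 t 37.9
maxred 72.0
spot [785.5828165   33.52445763  77.        ] wheel 779.8976440429688 24.83022117614746 100.04544830322266 cross [782.4858121   23.71518311  77.        ]
screw A turn rad -1.1317389517373921 deg -64.84386544511254 B deg -28.321269740360943 dist 10.286559331194544
```

Request:
apply_moves:
  moves:
    - [0,0,0,0,0,62,0.3]
    - [0,0,0,0,0,62,0.3]
    - [0,0,0,0,0,62,0.3]
    - [0,0,0,0,0,62,0.3]
    - [0,0,0,0,0,62,0.3]
    - [0,0,0,0,0,62,0.3]
    - [0,0,0,0,0,62,0.3]
    - [0,0,0,0,0,62,0.3]
    - [0,0,0,0,0,62,0.3]

```text
time_s: 38.8
tool_pos: [493.4, 3.1, 248.3]
eef_rot: [[0.972, 0.236, 0.002], [0.236, -0.972, -0.002], [0.001, 0.002, -1.0]]
ft_force: [-1.4, -6.4, -1.3]
grip_width: 0.414
grip_force: 25.6
```

```bash
python3 r.py; python3 w.py pics/w1.png
```

```text
tcp rack [-185.3  292.3] 248.3 F [-1.4 -6.4 -1.3] T [-1.07  0.24 -0.04] g 0.414 25.6 t 38.8
maxred 89.0
spot [786.23304963  25.12318138  77.        ] wheel 779.9677124023438 25.684995651245117 99.85568237304688 cross [780.98618412  24.42013799  77.        ]
screw A turn rad -0.04041192116585731 deg -2.315432524819025 B deg -37.83650394933922 dist 5.293757426265342
```

View pics/w1.png

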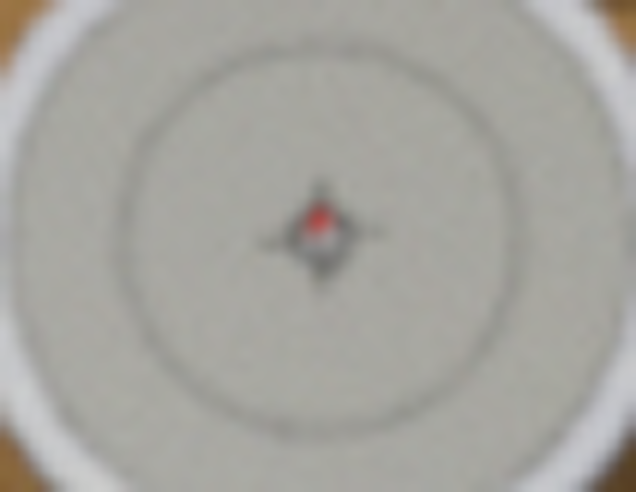

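The spot (crop (319,218)) is now on the cross line and about 5 mm too far out (cross at (321,236)). Screw B needs about 35° clockwise.

Request:
apply_moves:
  moves:
    - [0,0,0,0,0,0,0.65]
    - [0,0,0,0,0,0,0.65]
    - [0,0,0,0,0,0,0.65]
    - [0,0,-4,0,0,0,0.65]
    - [0,0,-8,0,0,0,0.65]
    - [0,0,-8,0,0,0,0.65]

```text
time_s: 39.45
tool_pos: [494.6, 4.0, 331.7]
eef_rot: [[0.971, 0.239, 0.008], [0.239, -0.971, -0.001], [0.008, 0.003, -1.0]]
ft_force: [0.2, -0.1, -1.1]
grip_width: 0.647
grip_force: 0.0
```

```bash
python3 - <<'E'
from m import *
go([592.8,9.5,328],-76.4)
E
```

```text
shift [9.67 1.81 0.45] turn [ 0.2 -0.4  0.2] tcp [494.6   4.  331.7] t 39.5 q [-0.13  0.21  1.74  0.    1.18  1.2 ] F [ 0.2 -0.1 -1.1] g 0.647 0.0
```

Request:
apply_moves:
  moves:
    - [4,0.8,0,0,0,0,0.65]
    - [8,1.6,0,0,0,0,0.65]
    - [9.7,1.8,0,0,0,0,0.65]
    - [9.7,1.8,0,0,0,0,0.65]
    - [9.7,1.8,0,0,0,0,0.65]

```text
time_s: 39.95
tool_pos: [591.0, 9.8, 326.2]
eef_rot: [[0.971, 0.239, -0.001], [0.239, -0.971, 0.0], [-0.001, -0.0, -1.0]]
ft_force: [0.2, 0.9, -0.2]
grip_width: 0.65
grip_force: 0.0
```

```bash
python3 - <<'E'
from m import *
go([592.8,9.5,247.5],-76.4)
E
```

```text
shift [0.17 0.07 7.87] turn [-0.   0.1  0.2] tcp [591.    9.8 326.2] t 40.0 q [-0.1   0.37  1.53 -0.    1.24  1.23] F [ 0.2  0.9 -0.2] g 0.65 0.0
```

Request:
apply_moves:
  moves:
    - [0.15,0.1,4,0,0,0,0.65]
    - [0.15,0.1,7.8,0,0,0,0.65]
    - [0.15,0.1,7.9,0,0,0,0.65]
    - [0.15,0.1,7.9,0,0,0,0.65]
    - [0.15,0.1,7.9,0,0,0,0.3]
    - [0.15,0.1,7.9,0,0,0,0.3]
    - [0.15,0.1,7.9,0,0,0,0.3]
    - [0.15,0.1,7.9,0,0,0,0.3]

```text
time_s: 40.75
tool_pos: [593.6, 9.9, 250.4]
eef_rot: [[0.971, 0.239, 0.003], [0.239, -0.971, 0.001], [0.003, -0.0, -1.0]]
ft_force: [-3.1, 5.7, 7.1]
grip_width: 0.406
grip_force: 24.8
```

Request:
apply_moves:
  moves:
    - [0,0,0,0,0,35,0.3]
    - [0,0,0,0,0,35,0.3]
    - [0,0,0,0,0,35,0.3]
    - [0,0,0,0,0,35,0.3]
    - [0,0,0,0,0,35,0.3]
    - [0,0,0,0,0,35,0.3]
    - [0,0,0,0,0,35,0.3]

```text
time_s: 41.45
tool_pos: [593.6, 9.6, 250.4]
eef_rot: [[0.932, -0.361, 0.003], [-0.361, -0.932, 0.001], [0.003, -0.002, -1.0]]
ft_force: [-2.9, 4.1, 7.4]
grip_width: 0.414
grip_force: 24.8
```

```bash
python3 r.py; python3 w.py pics/w2.png
```

```text
tcp rack [-86.1 307.7] 250.4 F [-2.9  4.1  7.4] T [ 0.6   0.43 -0.02] g 0.414 24.8 t 41.5
maxred 76.0
spot [781.71893398  25.23469724  77.        ] wheel 780.3274536132812 25.482162475585938 99.64018249511719 cross [782.41355645  24.45740719  77.        ]
screw A turn rad -0.09938990597072137 deg -5.694622138324435 B deg 4.571523908527442 dist 1.0424395390661543
```

View pics/w2.png

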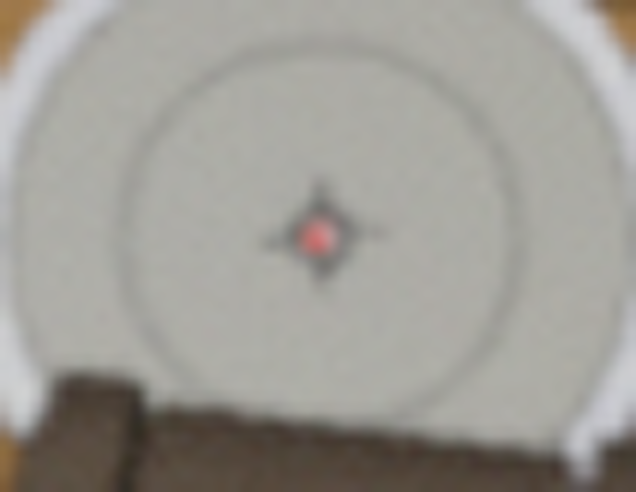

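The spot (crop (317,238)) sits inside the circle, about 1 mm from the cross centre (321,236). Release, withdraw and do a final check.

Request:
apply_moves:
  moves:
    - [0,0,0,0,0,0,0.65]
    - [0,0,0,0,0,0,0.65]
    - [0,0,0,0,0,0,0.65]
    - [0,0,-4,0,0,0,0.65]
    - [0,0,-8,0,0,0,0.65]
    - [-5,0,-10,0,0,0,0.65]
    - [-10,0,-10,0,0,0,0.65]
    - [-10,0,-10,0,0,0,0.65]
    - [-10,0,-10,0,0,0,0.65]
    - [-10,0,-10,0,0,0,0.65]

```text
time_s: 42.5
tool_pos: [500.8, 44.9, 347.9]
eef_rot: [[0.932, -0.361, 0.001], [-0.361, -0.932, -0.0], [0.001, -0.0, -1.0]]
ft_force: [0.7, -0.4, -0.1]
grip_width: 0.649
grip_force: 0.0
```

```bash
python3 r.py; python3 w.py; python3 s.py; python3 - <<'E'
from m import *
p,d=grab('top'); C=cloud('top',d); cv2.imwrite('pics/f.png',cv2.resize(p[90:310,30:530,::-1],None,fx=1.6,fy=1.6,interpolation=cv2.INTER_CUBIC))
e=C[...,:2]-np.array([649,-303.3]); x=e@RX; y=e@RY
for c in (76,0,-76):
    m=(C[...,2]>48)&(C[...,2]<66)&(x<-50)&(x>-200)&(abs(y-c)<20); q=np.c_[x[m],y[m]]; print(c,m.sum(),np.percentile(q,[2,98],axis=0).round(1).tolist() if m.sum() else '')
E
```

```text
tcp rack [-181.6  334.6] 347.9 F [ 0.7 -0.4 -0.1] T [-0.03  0.04  0.  ] g 0.649 0.0 t 42.5
maxred 75.0
spot [781.70063124  25.23430678  77.        ] wheel 780.2664184570312 25.761850357055664 100.17378234863281 cross [782.28314124  24.52551601  77.        ]
screw A turn rad -0.09024643799260365 deg -5.1707400130652745 B deg 3.803941356770048 dist 0.9174433295409652
[([26, 255, 204], [-4.0, 122.7], 227), ([4, 183, 176], [-2.9, 43.3], 216), ([67, 130, 129], [-2.7, -34.8], 229)]
tcp dock [ -39.1 -230.9] 347.4 F [-0.1 -0.4  0.5] g 0.651 0.0 t 42.6
76 222 [[-150.2, 59.6], [-55.9, 83.8]]
0 235 [[-153.0, -15.1], [-56.1, 9.4]]
-76 237 [[-151.2, -90.7], [-54.2, -66.0]]
```

View pics/f.png

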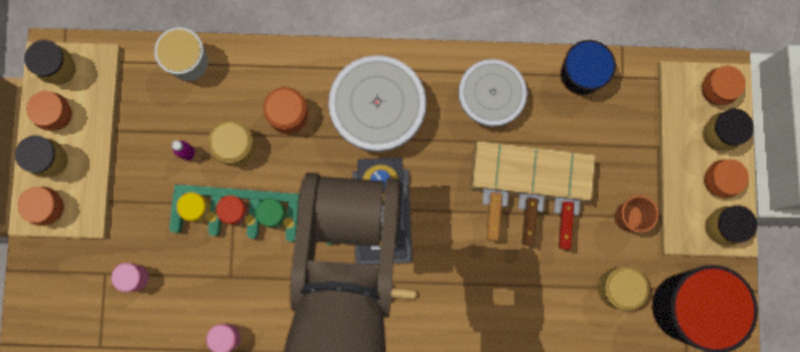

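In the final view the yellow, red and green jars fill three bays. The three scrapers are in their slots, handle fronts about 5 mm from the rack face as they should be when home, and the red spot is on the larger wheel's cross at (377,101). Everything else is unmoved as far as the view shows. Handing in.

```bash
python3 -c "
from rig import hand_in
print(hand_in())"
```

```text
the job is handed in; nothing more can be done
None
```

The job is handed in, finished at about 43 s of the 210 s: the three jars that were out (yellow, red, green) were pushed to a hard stop in their own bays, the three scrapers to a hard stop in their own slots, and the laser spot sits about 1 mm from the cross, inside the circle; the hand-in gave no verdict.

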